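# Load the mould warming drawer, hooking the fallen frame out from behind the pot guard

## Robot

A 7-joint arm with a two-finger parallel gripper is mounted at the origin on the work surface. World frame = base frame: x ahead of the robot, y to its left, z up, the work surface at z = 0. Lengths are in m, angles in rad, forces in N, time in s.
With the tool pointing down it reaches from about 0.375 to 0.925 m from the base axis. Payload 3.1 kg.
Tool frame: the origin (TCP) lies between the finger pads; the fingertips stand 8 mm ahead of it and the grasp point (between the pads) lies 11 mm behind it; z points along the fingers, y is the line along which they close (so a half turn about z gives the same grasp; the last joint's range is limited). The gripper opens to 85 mm and grips with 20 to 120 N. Pads are 22 mm wide; open, the fingers measure 114 mm over their backs; the gripper's body (76 mm by 85 mm) begins 54 mm behind the grasp point. The pads swing forward as they close: fully open they stand 13 mm farther back than shut.
Start: joints at [1.243, 0.383, 0.044, 1.598, -0.018, 1.161, -0.05], TCP at [0.148, -0.633, 0.239] pointing down, gripper open.
Joint ranges: [-2.61, 2.61], [-0.41, 2.15], [-1.48, 1.57], [0, 2.5], [-1.57, 4.71], [0.05, 1.97], [-2.85, 2.85]. Speed limits (rad/s): [2.79, 2.79, 3.14, 3.14, 3.14, 3.14, 3.14].

## Interface

Orientations are given as a unit quaternion [w, x, y, z].
In Python, from rig import arm, snapshot, ticket, finder gives the robot as it stands.
- The arm moves only by the tool step_arm, never from a script. Its argument "steps" is a list of rows, each an object of numbers: "wx", "wy", "wz": the turn, a rotation vector about the tool's x, y, z in degrees; "x", "y", "z": the shift along the tool's x, y, z in mm; "fingers": the opening, from -1 (shut) to 1 (fully open). A call has 1 to 12 rows; each row is the pose to reach, as a shift and turn from the pose commanded when the call began, along the tool's axes at that moment; what a row does not reach only later rows make up. A row lasts 1/10 s, in which the tool goes at most 50 mm and 8.59 degrees, less where a joint would pass 70% of its speed; a pose out of reach is approached as far as the arm can. A call with a gripper value outside its range is refused whole. The fingers move at their own pace and stop on an object; the grip force is fixed at half the most. Time passes only in rows, so rows that repeat a pose let the fingers close. It gives the time, the measured TCP pose, the force, the opening and the grip force at its end, in the units of the state.
- arm.state(): the state, without advancing time (a new reading comes with each control period).
- snapshot(name): name is "scene" or "top" or "wrist"; returns a dict with "color" (420x560x3 uint8, red, green, blue), "intrinsics" (3x3 intrinsics, pixels), "R" (3x3) and "t" (3): a world point X has camera coordinates R X + t. Camera axes: x right, y down, z forward; pixel columns grow to the right and rows downward; lengths in m; the calibration is good to about 2 mm. A picture is of the moment at which its call begins. There is no depth.
- ticket.finish_job(): hands the job in; it is judged then, once.
Trained networks look in a picture, given as the dict that the camera call returned (one of the last four; its "shot" number tells which), for a name from the list of things; names that differ only in an ending like _2 or _b are one class to them, and where a whole thing is asked for, a point or a joint stands for the part that bears it (a point fixed in the world has none). Each returns a list of dicts, best first, with "conf" (0 to 1); they miss things now and then, are a little off and sometimes report something else, mostly with a low value. They report only what shows in the picture. A call takes as long as a camera call. They do not tell look-alikes from the thing itself.
- finder.silhouettes(picture, name): "mask" (420x560 bool, what is visible of it) and "bbox" ([left, top, right, bottom] in pixels, round what is visible of it).
The state is a dict: "t": time; "joints": joint angles; "dq": joint speeds; "tau": joint torques, N m; "tcp_pos": TCP position; "eef_rot": TCP orientation; "force": force on the tool from outside, world axes, zero at the start; "moment": the same for the moment, N m; "opening": finger opening in m; "gripper_force": force on a finger pad.
Only numpy, scipy, OpenCV 4.12 (cv2) and the standard library are available. Lean on these libraries where they do the work, as an engineer would, in place of code of your own. Each camera call takes 0.05 s, during which the arm holds its last target. There are 200 camera calls.

## Task

First take the hooked rod and draw the mould frame that has fallen behind the wire guard of the melting pot out into the open with it (keep the hand itself off that frame while it is behind the guard), and lay the rod back with its handle in its rest. Then pull the warming drawer out until it locks, set every mould frame that is there, the fetched one included, flat in a bay of its own between the stops of the tray, and press the release on the cabinet so that the drawer goes fully home with the frames still in their bays. Leave the ingots, the blue mould and the white bottle where they are.

Things in the scene. Friction and masses are not known exactly. Their poses are not given: they have to be found in the camera images.
- frame_fallen_c (a point): the frame that has fallen behind the guard: aluminium mould frame, an open rectangular ring 80 x 56 mm outside and 28 mm high, walls 9 mm thick (opening 62 x 38 mm right through), 0.18 kg; the point is its centre, half-way up; x runs along the 80 mm side, y along the 56 mm side, z up
- frame_a_c (a point): a mould frame waiting on the bench, may be absent: like the fallen one in all respects
- frame_b_c (a point): a mould frame waiting on the bench, may be absent: like the fallen one
- frame_c_c (a point): a mould frame waiting on the bench, may be absent: like the fallen one
- guard: fixed wire guard of the grey melting pot, 190 mm wide (y), 200 deep (x). Origin: on the bench under the middle of its open front; x points in under it to the pot. Underside of the front rail (8 mm bar) 96 mm above the bench; roof bars 38 mm apart rise from it to 150 mm at the back; sides and back are closed by bars from x = 0 to 200 mm
- rod_grip (a point): hooked rod, 0.15 kg: centre of its wooden handle, 100 mm long (x), 26 wide (y), 34 high (z), its flat underside 17 mm below the point; x points along the rod to the hook, z up. The 8 mm steel shaft leaves the front end, is cranked up, and runs level (underside 23 mm, top 31 mm above the point) from x = 105 to 220 mm. It balances 50 mm ahead of the point
- rod_hook (a point): lowest point of the rod's hook: at the shaft's end, 220 mm ahead of the handle's centre, the bar turns straight down as an 8 mm thick toe that reaches as low as the handle's underside. With the rod level and its underside 30 mm or more above the bench, the toe passes over a frame and can be let down into its opening
- rest_c (a point): fixed steel rest for the rod, a shallow tray, inside 120 mm (x) by 76 mm (y), floor 3 mm and lip 9 mm above the bench. The point is where the handle's centre is when the handle lies flat in the middle, 20 mm above the bench; the shaft passes over the lip, along the rest's x at the start
- cabinet: fixed low grey cabinet of the warming drawer, 330 mm wide (y), 300 mm deep (x), 95 mm high; origin on the bench under the middle of its front edge; x points into the cabinet, so the drawer comes out along -x, towards the robot
- drawer (a joint): how far the drawer is out, m: 0 closed, 0.160 end of travel. Its slides pull it shut by themselves (about 4 N, damped, 0.1 m/s) unless it is locked: once it is pulled past about 0.151 a catch springs in behind it and keeps it out at 0.150 when let go. Opening takes 10 to 15 N
- drawer_handle (a point): middle of the drawer's bar handle, a level bar 130 mm long along the cabinet's y, 35 mm in front of the front panel, 78 mm above the bench, on the drawer. The front panel's top is 86 mm above the bench
- release (a joint): travel of the release button, m: 0 up, 0.010 fully down (about 5 N); it frees the drawer from about 0.008 on and springs back. The catch also moves it while the drawer is being pulled out
- release_top (a point): middle of the top of the release, a round grey push button 26 mm across in a black collar on the cabinet's top near the front, pressed straight down. Held down for a second, it lets the locked drawer start back, which then runs shut by itself in 2 to 3 s
- bay0 (a point): leftmost bay of the tray (seen from the robot): centre of a frame lying flat in its middle, 44 mm above the bench (floor 30 mm); moves with the drawer. Takes one frame, 80 mm side along x: 90 mm long (front stop 10 mm, back stop 20 mm high), 66 mm wide (ribs 8 mm, tray sides 20 mm high). Inside of the front panel 85 mm before the point (-x); cabinet front 65 mm behind it when locked out
- bay1 (a point): second bay from the left, like bay0, 70 mm to the right of it
- bay2 (a point): third bay from the left, like bay0
- bay3 (a point): rightmost bay, like bay0
- ingots: bystander: a pile of three grey triangular ingots, 100 mm across, 52 mm high; origin at the middle of its underside
- mould: bystander: a blue silicone mould, a disc 100 mm across and 21 mm thick; origin at the middle of its underside
- talc: bystander: a white plastic bottle, 64 mm across, 170 mm high; origin at the middle of its underside
Mind the look-alikes: they are no part of the job. Of the things shaped like the part that bears rest_c, the bare steel one is meant.

How it is judged:
By the outcome, as a careful person would: the job done as asked, in the order asked, and still so for the second after the job is handed in, with the robot touching nothing.
Of frame_a, frame_b, frame_c only 1 to 3 are there at a start; the rules pass over those that are not, and their reading is None.
At some moment in a run one of frame_a, frame_b, frame_c may be knocked a few centimetres aside while the robot is not near it.
Once in a run the grip may slacken for a moment while it holds something.
It also fails if it takes over 210 s, if anything falls off the work surface, if the arm or the gripper's body presses on something with over 40 N, if the wrist force passes 120 N, or if a joint passes its speed limit or range.

## Working session

There is one attempt and no reset: what is moved stays moved. The work goes in short steps, Python scripts to look and compute and a tool call to move; the robot and the scene stay as the last step left them, time stands still between calls to the robot, and variables do not carry over. Pictures are saved under pics/ and viewed, at most 14 in all, crops included, and the job is handed in when it is done.

Besides the shell and the picture viewer there is one more tool, called after "Request:" as name([rows], argument=value, ...), one row to a line, values as JSON. step_arm: Moves the arm, as the interface text tells. Its arguments: {"type":"object","properties":{"steps":{"type":"array"}},"required":["steps"]}

```bash
ls; mkdir -p pics; cat > h.py <<'E'
import numpy as np, cv2
from scipy.spatial.transform import Rotation as Ro
from rig import arm, snapshot, ticket, finder
def save(p,n,crop=None,s=1):
    c=p["color"]
    if crop: c=c[crop[1]:crop[3],crop[0]:crop[2]]
    cv2.imwrite("pics/"+n, cv2.resize(c[:,:,::-1],None,fx=s,fy=s,interpolation=cv2.INTER_CUBIC))
def ray(p,u,v,z):
    d=p["R"].T@np.linalg.solve(p["intrinsics"],[u,v,1.]); o=-p["R"].T@p["t"]
    return o+d*(z-o[2])/d[2]
def proj(p,X):
    c=p["intrinsics"]@(p["R"]@np.asarray(X,float)+p["t"]); return c[:2]/c[2]
def q2R(q): return Ro.from_quat([q[1],q[2],q[3],q[0]]).as_matrix()
def st():
    s=arm.state(); print("t",s["t"],"tcp",np.round(s["tcp_pos"],4),"R",np.round(q2R(s["eef_rot"]),3).tolist(),"F",np.round(s["force"],1),"op",s["opening"],s["gripper_force"],"q",np.round(s["joints"],3)); return s
E
python3 - <<'E'
from h import *
st()
a=snapshot("scene");b=snapshot("top")
print(a["intrinsics"],b["intrinsics"], -a["R"].T@a["t"],-b["R"].T@b["t"],b["R"])
save(a,"s0.png",s=1.4);save(b,"t0.png",s=1.4)
for n in ["frame_a_c","rod_grip","rest_c","cabinet","guard","drawer_handle","release_top","ingots","mould","talc","drawer"]:
    for p in (a,b):
        try:
            for r in finder.silhouettes(p,n): print(n,p["shot"],round(r["conf"],2),r["bbox"])
        except Exception as e: print(n,e)
E
```

```text
pics
t 0.0 tcp [ 0.1478 -0.632   0.2379] R [[0.974, 0.228, -0.001], [0.228, -0.974, 0.003], [-0.0, -0.003, -1.0]] F [0.1 0.2 0.9] op 0.08533906434247321 0.0 q [ 1.243  0.384  0.044  1.6   -0.018  1.161 -0.05 ]
[[476.96456021   0.         275.69093437]
 [  0.         476.96456021 208.06674696]
 [  0.           0.           1.        ]] [[426.76196523   0.         270.05827724]
 [  0.         426.76196523 208.25903202]
 [  0.           0.           1.        ]] [ 1.44802099 -0.52029139  1.07595775] [0.3382312  0.03081011 1.32119606] [[ 1.18758437e-02 -9.99929424e-01 -3.32670259e-04]
 [-9.88062890e-01 -1.16838044e-02 -1.53607340e-01]
 [ 1.53592612e-01  2.15291590e-03 -9.88131911e-01]]
frame_a_c 1 0.67 [219.1, 212.6, 247.2, 241.5]
frame_a_c 2 0.84 [297.8, 228.8, 316.8, 253.4]
frame_a_c 2 0.48 [243.0, 108.3, 262.6, 138.9]
rod_grip 1 0.69 [250.4, 243.1, 323.3, 300.7]
rod_grip 1 0.24 [327.3, 174.6, 353.2, 231.2]
rod_grip 2 0.71 [250.4, 147.1, 335.6, 179.8]
rod_grip 2 0.3 [133.8, 170.4, 235.2, 240.1]
rest_c 1 0.89 [179.1, 311.0, 236.8, 360.5]
rest_c 1 0.78 [281.5, 245.4, 327.7, 278.1]
rest_c
[... 291 characters left out ...]
3.9]
guard 2 0.71 [366.4, 172.6, 544.9, 257.1]
drawer_handle 1 0.5 [326.5, 172.2, 344.4, 222.7]
drawer_handle 2 0.44 [297.0, 226.4, 317.6, 255.3]
drawer_handle 2 0.41 [134.6, 173.8, 233.2, 234.3]
ingots 1 0.92 [111.3, 219.9, 139.4, 250.6]
ingots 2 0.64 [393.6, 271.1, 421.3, 297.2]
ingots 2 0.49 [136.3, 174.3, 234.0, 233.7]
mould 1 0.56 [270.0, 286.4, 304.3, 323.2]
mould 1 0.33 [2.5, 229.8, 200.7, 340.2]
mould 1 0.15 [242.5, 203.0, 271.6, 229.2]
mould 2 0.91 [293.3, 119.7, 324.1, 148.3]
talc 1 0.81 [330.5, 239.4, 355.9, 287.6]
talc 2 0.62 [240.9, 104.7, 261.5, 139.2]
drawer 1 0.74 [325.7, 173.6, 344.7, 225.8]
drawer 1 0.4 [248.9, 244.4, 320.8, 302.3]
drawer 2 0.88 [134.6, 171.9, 233.7, 233.5]
```

View pics/s0.png

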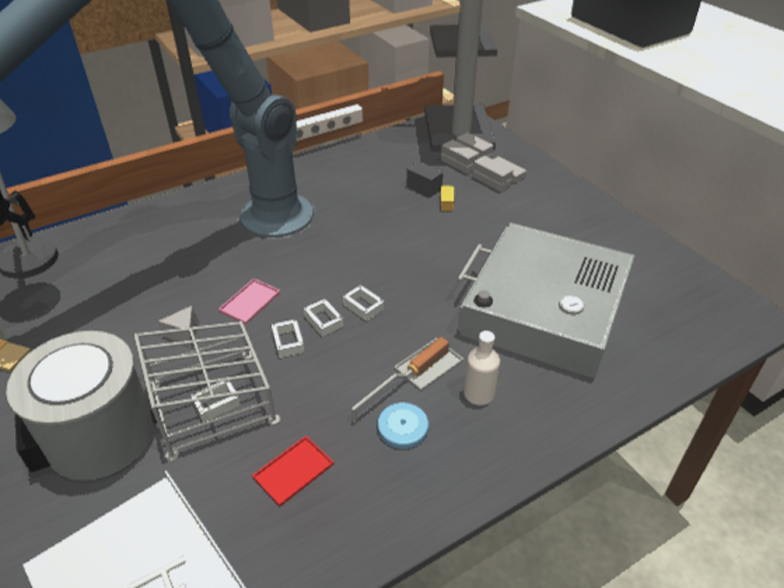

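View pics/t0.png

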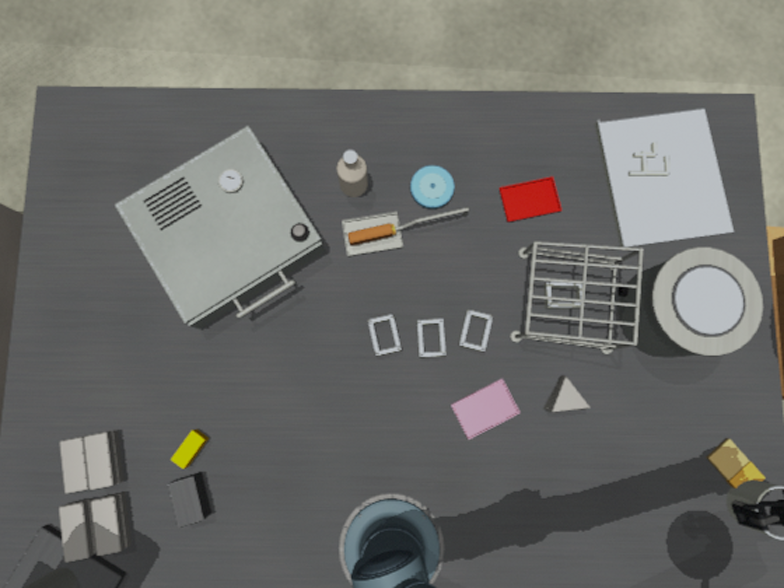

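Scene view: the fallen frame shows behind the guard at (215,398) and three frames wait at (288,338), (322,317), (363,302). The rod lies in the bare steel rest at (430,362), and the red and pink trays are look-alikes. In the top view the guard opens to the left (u≈527), the fallen frame is at (562,293), the rod handle at (372,234) points right, and the cabinet front faces lower right with the button at (299,231).

```bash
cat >> h.py <<'E'
def rects(p,roi,thr,z,amin=60,amax=5000):
    """bright blobs in roi -> centre (world at z), long axis angle deg, sizes mm"""
    g=p["color"].min(axis=2); m=np.zeros_like(g); x0,y0,x1,y1=roi; m[y0:y1,x0:x1]=(g[y0:y1,x0:x1]>thr)*255
    out=[]
    for c in cv2.findContours(m,cv2.RETR_EXTERNAL,cv2.CHAIN_APPROX_NONE)[0]:
        if not amin<cv2.contourArea(c)<amax: continue
        b=cv2.boxPoints(cv2.minAreaRect(c)); w=np.array([ray(p,u,v,z)[:2] for u,v in b])
        e=[w[1]-w[0],w[2]-w[1]]; e.sort(key=np.linalg.norm); l=e[1]
        out.append((w.mean(0),np.degrees(np.arctan2(l[1],l[0]))%180,np.linalg.norm(e[1])*1e3,np.linalg.norm(e[0])*1e3))
    return out
E
python3 - <<'E'
from h import *
b=snapshot("top")
for r in rects(b,(255,220,360,260),110,0.014): print("frame",[np.round(v,4) for v in r])
for n,r in (("grip",(243,150,292,184)),):
    c=b["color"][150:184,243:300].astype(int); m=((c[:,:,0]-c[:,:,2]>50)*255).astype(np.uint8)
    cs=max(cv2.findContours(m,0,1)[0],key=cv2.contourArea); q=cv2.boxPoints(cv2.minAreaRect(cs))+[243,150]
    print("handle",[np.round(ray(b,u,v,0.03),4)[:2].tolist() for u,v in q])
D=lambda u,v,z:np.round(ray(b,u/1.4,v/1.4,z),4)
print("hook",D(467,211,0.045),"btn",D(299,231,0.1))
for u,v in [(247,128),(322,243),(188,325),(117,205)]: print("cab",D(u,v,.095))
for u,v in [(238,314),(294,284)]: print("bar ends",D(u,v,.08))
for u,v in [(525,252),(517,337),(610,349)]: print("foot",D(u,v,0.005))
save(b,"g0.png",(340,160,480,260),5.6); save(b,"c0.png",(80,85,300,240),3.6)
for r in finder.silhouettes(b,"frame_fallen_c"): print(r["conf"],r["bbox"])
E
```

```text
frame [array([ 0.4421, -0.0826]), np.float64(4.104), np.float64(83.1373), np.float64(60.7406)]
frame [array([0.4475, 0.0202]), np.float64(12.9184), np.float64(82.5854), np.float64(61.1659)]
frame [array([ 0.4597, -0.1813]), np.float64(165.5221), np.float64(82.6195), np.float64(60.2251)]
handle [[0.6729, 0.1043], [0.6961, 0.0018], [0.6702, -0.0037], [0.6471, 0.0986]]
hook [ 0.7189 -0.1606  0.045 ] btn [0.6549 0.2012 0.1   ]
cab [0.8845 0.3221 0.095 ]
cab [0.6308 0.1527 0.095 ]
cab [0.4545 0.4241 0.095 ]
cab [0.7084 0.5905 0.095 ]
bar ends [0.4802 0.3257 0.08  ]
bar ends [0.5452 0.2108 0.08  ]
foot [ 0.6369 -0.2961  0.005 ]
foot [ 0.4451 -0.2736  0.005 ]
foot [ 0.4212 -0.4772  0.005 ]
0.7 [391.7, 201.8, 413.3, 221.4]
0.4 [241.8, 107.4, 263.3, 139.4]
```

View pics/g0.png

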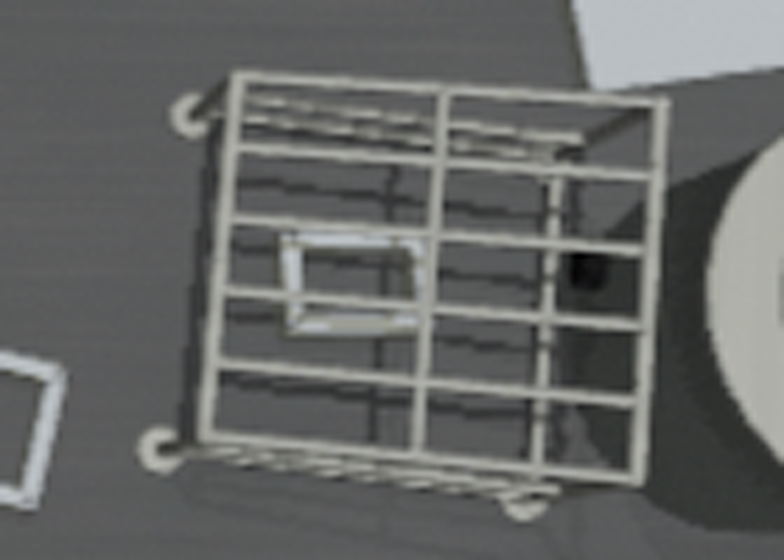

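View pics/c0.png

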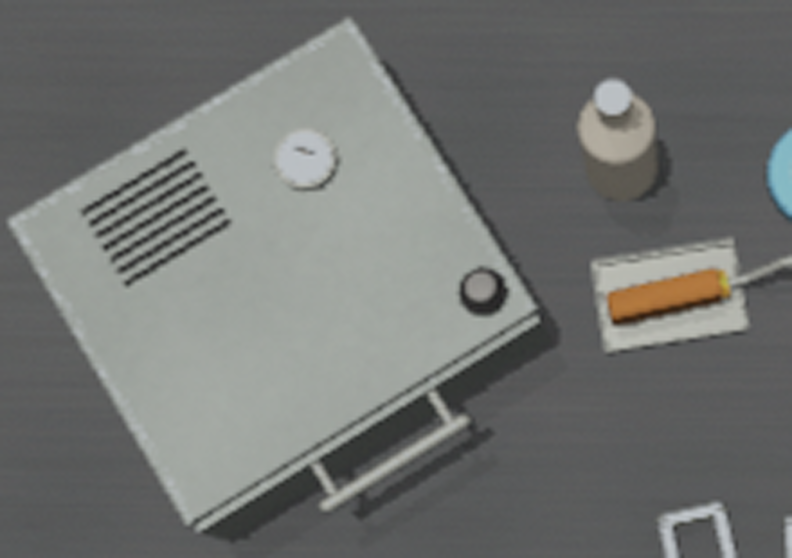

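In the guard crop, the fallen frame's outer edges run u 283–430 and v 235–330, with its long side along the guard. In the cabinet crop the button is at (482,289) and the bar handle runs (325,505)–(468,422). The handle lies in the bare steel rest. Next I approach the rod.

```bash
cat >> h.py <<'E'
def go(pos,yaw,tilt=0):
    """tool-frame shift (mm) and turn (deg) from the present pose to tool-down pose"""
    s=arm.state(); R=q2R(s["eef_rot"]); c,k=np.cos(np.radians(yaw)),np.sin(np.radians(yaw))
    T=np.array([[c,k,0],[k,-c,0],[0,0,-1]])
    d=R.T@(np.asarray(pos)-s["tcp_pos"])*1e3; w=np.degrees(Ro.from_matrix(R.T@T).as_rotvec())
    print("t %.1f"%s["t"],"shift",np.round(d,1),"turn",np.round(w,2),"rows>=%.1f"%max(np.linalg.norm(d)/50,np.linalg.norm(w)/8.59))
E
python3 - <<'E'
from h import *
go([.67,.05,.25],102.6)
b=snapshot("top")
go([0.3316,-.388,.25],45)
E
```

```text
t 1.3 shift [ 663.8 -546.   -10.7] turn [  0.    -0.   -89.43] rows>=17.2
t 1.4 shift [ 234.5 -196.7  -10.7] turn [ -0.    -0.   -31.83] rows>=6.1
```

Request:
step_arm([
  {"x":330,"y":-270,"z":-12,"wz":-45,"fingers":0.3},
  {"x":330,"y":-270,"z":-12,"wz":-45,"fingers":0.3},
  {"x":330,"y":-270,"z":-12,"wz":-45,"fingers":0.3},
  {"x":330,"y":-270,"z":-12,"wz":-45,"fingers":0.3},
  {"x":330,"y":-270,"z":-12,"wz":-45,"fingers":0.3},
  {"x":330,"y":-270,"z":-12,"wz":-45,"fingers":0.3},
  {"x":330,"y":-270,"z":-12,"wz":-45,"fingers":0.3},
  {"x":330,"y":-270,"z":-12,"wz":-45,"fingers":0.3},
  {"x":330,"y":-270,"z":-12,"wz":-45,"fingers":0.3},
  {"x":330,"y":-270,"z":-12,"wz":-45,"fingers":0.3},
  {"x":330,"y":-270,"z":-12,"wz":-45,"fingers":0.3},
])

```text
invalid input at $.steps[0]: expected keys wx, wy, wz, x, y, z, fingers
```

```bash
python3 -c "
from h import *
st();go([.67,.05,.25],102.6)"
```

```text
t 1.35 tcp [ 0.1481 -0.6329  0.2393] R [[0.974, 0.228, 0.0], [0.228, -0.974, 0.0], [0.0, -0.0, -1.0]] F [0.  0.2 0.1] op 0.08510713559806767 0.0 q [ 1.243  0.383  0.044  1.598 -0.018  1.161 -0.05 ]
t 1.4 shift [ 663.8 -546.1  -10.7] turn [  0.    -0.   -89.43] rows>=17.2
```

All seven keys are needed in each row.

Request:
step_arm([
  {"wx":0,"wy":0,"wz":-45,"x":330,"y":-270,"z":-12,"fingers":0.3},
  {"wx":0,"wy":0,"wz":-45,"x":330,"y":-270,"z":-12,"fingers":0.3},
  {"wx":0,"wy":0,"wz":-45,"x":330,"y":-270,"z":-12,"fingers":0.3},
  {"wx":0,"wy":0,"wz":-45,"x":330,"y":-270,"z":-12,"fingers":0.3},
  {"wx":0,"wy":0,"wz":-45,"x":330,"y":-270,"z":-12,"fingers":0.3},
  {"wx":0,"wy":0,"wz":-45,"x":330,"y":-270,"z":-12,"fingers":0.3},
  {"wx":0,"wy":0,"wz":-45,"x":330,"y":-270,"z":-12,"fingers":0.3},
  {"wx":0,"wy":0,"wz":-45,"x":330,"y":-270,"z":-12,"fingers":0.3},
  {"wx":0,"wy":0,"wz":-45,"x":330,"y":-270,"z":-12,"fingers":0.3},
  {"wx":0,"wy":0,"wz":-45,"x":330,"y":-270,"z":-12,"fingers":0.3},
])

```text
t: 2.35
tcp_pos: [0.4118, -0.2896, 0.252]
eef_rot: [0.0, 0.871, 0.491, 0.001]
force: [-0.1, -0.5, 0.7]
opening: 0.0556
gripper_force: 0.0
```

```bash
python3 -c "
from h import *
st();go([.67,.05,.25],102.6)"
```

```text
t 2.35 tcp [ 0.4118 -0.2896  0.252 ] R [[0.519, 0.855, 0.003], [0.855, -0.519, 0.001], [0.002, 0.002, -1.0]] F [-0.1 -0.5  0.7] op 0.055610709135662066 0.0 q [ 0.858  0.112 -0.345  1.916  0.04   1.119 -0.048]
t 2.4 shift [424.3  44.6   3. ] turn [  0.14  -0.08 -43.84] rows>=8.5
```

Request:
step_arm([
  {"wx":0,"wy":0,"wz":-44,"x":424,"y":45,"z":2,"fingers":0.3},
  {"wx":0,"wy":0,"wz":-44,"x":424,"y":45,"z":2,"fingers":0.3},
  {"wx":0,"wy":0,"wz":-44,"x":424,"y":45,"z":2,"fingers":0.3},
  {"wx":0,"wy":0,"wz":-44,"x":424,"y":45,"z":2,"fingers":0.3},
  {"wx":0,"wy":0,"wz":-44,"x":424,"y":45,"z":2,"fingers":0.3},
  {"wx":0,"wy":0,"wz":-44,"x":424,"y":45,"z":2,"fingers":0.3},
  {"wx":0,"wy":0,"wz":-44,"x":424,"y":45,"z":2,"fingers":0.3},
  {"wx":0,"wy":0,"wz":-44,"x":424,"y":45,"z":2,"fingers":0.3},
  {"wx":0,"wy":0,"wz":-44,"x":424,"y":45,"z":2,"fingers":0.3},
  {"wx":0,"wy":0,"wz":-44,"x":424,"y":45,"z":2,"fingers":0.3},
])

```text
t: 3.35
tcp_pos: [0.671, 0.0468, 0.2488]
eef_rot: [-0.001, 0.626, 0.78, 0.002]
force: [-0.2, -0.3, -0.2]
opening: 0.0556
gripper_force: 0.0
```

```bash
cat >> h.py <<'E'
def handle(p,z=0.036):
    c=p["color"].astype(int); m=((c[:,:,0]-c[:,:,2]>50)&(c[:,:,1]<c[:,:,0]*.75)&(c[:,:,1]-c[:,:,2]>15)).astype(np.uint8)*255
    m=cv2.morphologyEx(m,cv2.MORPH_OPEN,np.ones((3,3)))
    k=max(cv2.findContours(m,0,1)[0],key=cv2.contourArea); q=cv2.boxPoints(cv2.minAreaRect(k))
    w=np.array([ray(p,u,v,z)[:2] for u,v in q]); e=[w[1]-w[0],w[2]-w[1]]; e.sort(key=np.linalg.norm)
    print("handle",np.round(w.mean(0),4),"ang",np.degrees(np.arctan2(e[1][1],e[1][0]))%180,"size",[round(np.linalg.norm(v)*1e3,1) for v in e],q.round().tolist())
E
python3 - <<'E'
from h import *
st(); w=snapshot("wrist"); save(w,"w0.png"); handle(w); print(-w["R"].T@w["t"],w["R"].round(3).tolist())
go([.6716,.0503,.018],102.6)
E
```

```text
t 3.35 tcp [0.671  0.0468 0.2488] R [[-0.217, 0.976, 0.0], [0.976, 0.217, 0.004], [0.004, 0.001, -1.0]] F [-0.2 -0.3 -0.2] op 0.05557733338668066 0.0 q [ 0.307  0.487 -0.597  1.502  0.278  1.237 -0.108]
handle [0.6692 0.0507] ang 104.23692358678055 size [np.float64(24.7), np.float64(104.6)] [[266.0, 119.0], [292.0, 119.0], [294.0, 223.0], [268.0, 223.0]]
[0.65401632 0.11986816 0.3829958 ] [[0.976, 0.217, 0.001], [0.207, -0.933, 0.293], [0.064, -0.286, -0.956]]
t 3.4 shift [  6.3   3.1 230.6] turn [-0.03 -0.06 -0.27] rows>=4.6
```

View pics/w0.png

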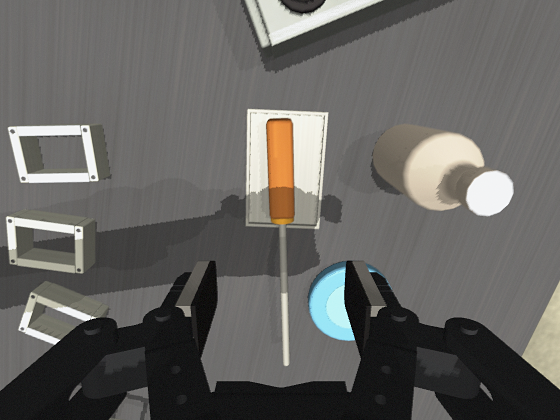

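The wrist view shows the handle at (267–293, 119–223) centred in the bare tray, with the shaft running down to (287,365). That agrees with the top-view measurement.

```bash
python3 -c "
from h import *
go([.6730,.0365,.018],103.3)"
```

```text
t 3.4 shift [ -7.5   1.5 230.6] turn [-0.03 -0.06 -0.97] rows>=4.6
```

Request:
step_arm([
  {"wx":0,"wy":0,"wz":-1,"x":-7.5,"y":1.5,"z":50,"fingers":-0.06},
  {"wx":0,"wy":0,"wz":-1,"x":-7.5,"y":1.5,"z":100,"fingers":-0.06},
  {"wx":0,"wy":0,"wz":-1,"x":-7.5,"y":1.5,"z":150,"fingers":-0.06},
  {"wx":0,"wy":0,"wz":-1,"x":-7.5,"y":1.5,"z":190,"fingers":-0.06},
  {"wx":0,"wy":0,"wz":-1,"x":-7.5,"y":1.5,"z":215,"fingers":-0.06},
  {"wx":0,"wy":0,"wz":-1,"x":-7.5,"y":1.5,"z":230,"fingers":-0.06},
  {"wx":0,"wy":0,"wz":-1,"x":-7.5,"y":1.5,"z":230,"fingers":-0.06},
  {"wx":0,"wy":0,"wz":-1,"x":-7.5,"y":1.5,"z":230,"fingers":-1},
  {"wx":0,"wy":0,"wz":-1,"x":-7.5,"y":1.5,"z":230,"fingers":-1},
  {"wx":0,"wy":0,"wz":-1,"x":-7.5,"y":1.5,"z":230,"fingers":-1},
  {"wx":0,"wy":0,"wz":-1,"x":-7.5,"y":1.5,"z":230,"fingers":-1},
  {"wx":0,"wy":0,"wz":-1,"x":-7.5,"y":1.5,"z":230,"fingers":-1},
])

```text
t: 4.6
tcp_pos: [0.6738, 0.0348, 0.0207]
eef_rot: [0.001, 0.621, 0.784, 0.001]
force: [0.4, 0.4, 2.5]
opening: 0.0249
gripper_force: 62.2
```

```bash
python3 - <<'E'
from h import *
st()
b=snapshot("top")
A=ray(b,403.75,210.5,0.028); print("fallen",A)
P=lambda x,y,z: ray(b,340+x/5.6,160+y/5.6,z).round(4)
print("fr corners",P(283,233,.028),P(426,236,.028),P(295,332,.028))
print("rail ends z.1",P(237,75,.1),P(205,440,.1)); print("back top",P(665,100,.15),P(640,483,.15))
print("feet",P(190,115,.005),P(162,450,.005),P(522,503,.005))
E
```

```text
t 4.6 tcp [0.6738 0.0348 0.0207] R [[-0.228, 0.974, 0.002], [0.974, 0.228, -0.0], [-0.001, 0.002, -1.0]] F [0.4 0.4 2.5] op 0.024894510244378984 62.16136336326599 q [ 0.255  0.734 -0.5    1.639  0.431  0.878 -0.185]
fallen [ 0.53713753 -0.37603394  0.028     ]
fr corners [ 0.5643 -0.3364  0.028 ] [ 0.5636 -0.4148  0.028 ] [ 0.5096 -0.3412  0.028 ]
rail ends z.1 [ 0.6354 -0.2945  0.1   ] [ 0.4438 -0.2727  0.1   ]
back top [ 0.6129 -0.4954  0.15  ] [ 0.4209 -0.4725  0.15  ]
feet [ 0.6351 -0.2927  0.005 ] [ 0.4462 -0.2725  0.005 ] [ 0.4194 -0.4694  0.005 ]
```

The rod is gripped (opening 25 mm, 62 N). Lifting it.

Request:
step_arm([
  {"wx":0,"wy":0,"wz":0,"x":0,"y":0,"z":-15,"fingers":-1},
  {"wx":0,"wy":0,"wz":0,"x":0,"y":0,"z":-40,"fingers":-1},
  {"wx":0,"wy":0,"wz":0,"x":0,"y":0,"z":-75,"fingers":-1},
  {"wx":0,"wy":0,"wz":0,"x":0,"y":0,"z":-110,"fingers":-1},
  {"wx":0,"wy":0,"wz":0,"x":0,"y":0,"z":-110,"fingers":-1},
])

```text
t: 5.15
tcp_pos: [0.6774, 0.036, 0.1369]
eef_rot: [0.004, 0.621, 0.784, 0.004]
force: [1.6, -0.1, 1.1]
opening: 0.0242
gripper_force: 61.8
```

```bash
python3 - <<'E'
from h import *
st(); go([.579,-.0145,.130],83.4)
E
```

```text
t 5.15 tcp [0.6774 0.036  0.1369] R [[-0.228, 0.974, 0.012], [0.974, 0.228, 0.001], [-0.001, 0.012, -1.0]] F [ 1.6 -0.1  1.1] op 0.02424875063439015 61.79067134857178 q [ 0.297  0.595 -0.561  1.592  0.353  1.044 -0.131]
t 5.2 shift [ -26.7 -107.4    5.6] turn [ 0.72 -0.04 19.77] rows>=2.3
```

Request:
step_arm([
  {"wx":0,"wy":0,"wz":5,"x":-7,"y":-27,"z":0,"fingers":-1},
  {"wx":0,"wy":0,"wz":10,"x":-13,"y":-54,"z":0,"fingers":-1},
  {"wx":0,"wy":0,"wz":15,"x":-20,"y":-80,"z":0,"fingers":-1},
  {"wx":0,"wy":0,"wz":20,"x":-27,"y":-106,"z":0,"fingers":-1},
  {"wx":0,"wy":0,"wz":20,"x":-27,"y":-106,"z":0,"fingers":-1},
  {"wx":0,"wy":0,"wz":20,"x":-27,"y":-106,"z":0,"fingers":-1},
])

```text
t: 5.75
tcp_pos: [0.575, -0.0162, 0.1291]
eef_rot: [-0.0, 0.748, 0.664, -0.0]
force: [0.9, 0.5, -2.1]
opening: 0.025
gripper_force: 61.6
```

```bash
python3 - <<'E'
from h import *
st(); w=snapshot("wrist"); b=snapshot("top"); handle(w,.036+.11);handle(b,.036+.11)
go([.579,-.0145,.056],83.4)
save(b,"t1.png",(230,130,480,270),3.2)
E
```

```text
t 5.75 tcp [ 0.575  -0.0162  0.1291] R [[0.119, 0.993, -0.001], [0.993, -0.119, -0.0], [-0.0, -0.001, -1.0]] F [ 0.9  0.5 -2.1] op 0.025037235646554464 61.558109521865845 q [ 0.387  0.42  -0.517  1.851  0.253  0.936 -0.364]
handle [0.5753 0.0044] ang 84.78321256578398 size [np.float64(24.0), np.float64(102.2)] [[238.0, 109.0], [314.0, 109.0], [314.0, 373.0], [238.0, 373.0]]
handle [0.5799 0.0328] ang 90.67632259543419 size [np.float64(25.8), np.float64(42.2)] [[263.0, 183.0], [278.0, 183.0], [278.0, 192.0], [263.0, 192.0]]
t 5.8 shift [ 0.6  2.3 73.6] turn [ 0.06 -0.06 -0.15] rows>=1.5
```

View pics/t1.png

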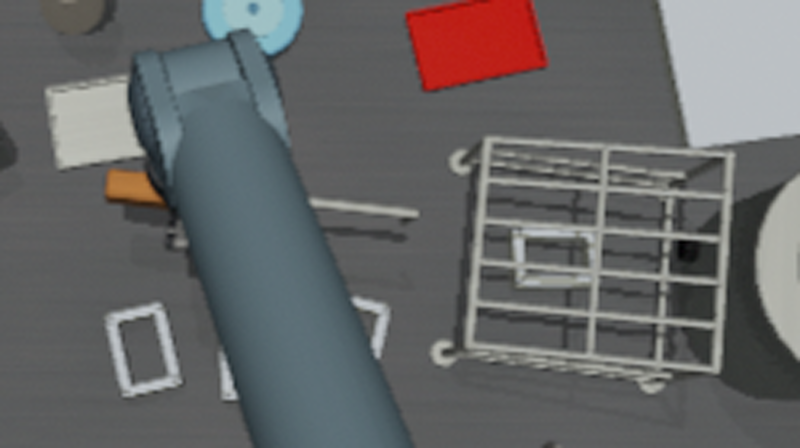

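The rod is held with its hook end at (415,213). The fallen frame at (555,257) is unchanged. I'll check the hook position and level from both cameras.

```bash
python3 - <<'E'
from h import *
b=snapshot("top"); print(ray(b,359.9,196.6,.157)); a=snapshot("scene")
H=np.array([.5515,-.2188,.112])
for z in(.112,.16): print(z,proj(a,[H[0],H[1],z]),proj(b,[H[0],H[1],z]))
u,v=proj(a,H).astype(int); save(a,"s1.png",(u-80,v-70,u+80,v+60),4.5); print(u-80,v-70)
E
```

```text
[ 0.55484423 -0.21531726  0.157     ]
0.112 [203.47796082 242.23486788] [357.8850756 200.584953 ]
0.16 [201.61829885 230.02498603] [361.41060942 197.60897479]
123 172
```

View pics/s1.png

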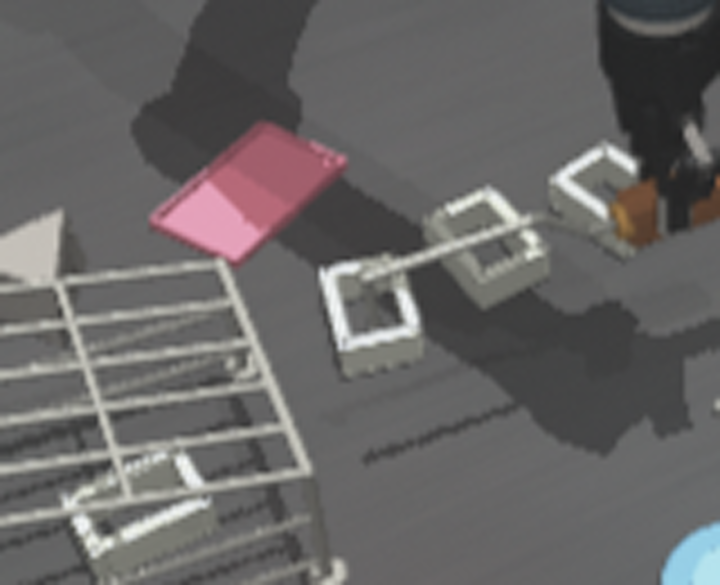

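```bash
python3 - <<'E'
from h import *
from scipy.optimize import least_squares
b=snapshot("top"); a=snapshot("scene")
def tri(pa,pb): return least_squares(lambda X:np.r_[proj(a,X)-pa,proj(b,X)-pb],[.55,-.2,.1]).x.round(4)
B=lambda x,y:(230+x/3.2,130+y/3.2); A=lambda x,y:(123+x/4.5,172+y/4.5)
print("end",tri(A(364,276),B(415,213)))
# shaft start near handle: direction in each view via second point: intersect ray of top pt with scene line
p0,p1=np.array(A(364,276)),np.array(A(530,225)); n=np.array([-(p1-p0)[1],(p1-p0)[0]])
for q in (B(320,203),B(360,207)):
    zs=np.linspace(.1,.2,101); d=[abs((proj(a,ray(b,*q,z))-p0)@n) for z in zs]; z=zs[np.argmin(d)]; print(ray(b,*q,z))
E
```

```text
end [ 0.5564 -0.2159  0.1499]
[ 0.56452367 -0.13378386  0.148     ]
[ 0.56118974 -0.16852203  0.149     ]
```

The shaft is level and its end is 35–40 mm above the toe, consistent. I lower to 58 mm, then go in under the rail.

```bash
python3 - <<'E'
from h import *
st(); go([.575,-.0162,.058],83.2); go([.5565,-.1767,.058],83.2)
E
```

```text
t 6.05 tcp [ 0.5765 -0.0149  0.1294] R [[0.118, 0.993, 0.001], [0.993, -0.118, 0.001], [0.001, 0.001, -1.0]] F [ 0.   0.5 -0.9] op 0.02489424478999361 63.201069831848145 q [ 0.386  0.422 -0.518  1.848  0.254  0.937 -0.364]
t 6.0 shift [-1.6 -1.4 71.4] turn [ 0.03 -0.05  0.04] rows>=1.4
t 6.0 shift [-163.1   -0.9   71.2] turn [ 0.03 -0.05  0.04] rows>=3.6
```

Request:
step_arm([
  {"wx":0,"wy":0,"wz":0,"x":0,"y":0,"z":35,"fingers":-1},
  {"wx":0,"wy":0,"wz":0,"x":0,"y":0,"z":71,"fingers":-1},
  {"wx":0,"wy":0,"wz":0,"x":0,"y":0,"z":71,"fingers":-1},
  {"wx":0,"wy":0,"wz":0,"x":0,"y":0,"z":71,"fingers":-1},
  {"wx":0,"wy":0,"wz":0,"x":-30,"y":0,"z":71,"fingers":-1},
  {"wx":0,"wy":0,"wz":0,"x":-60,"y":0,"z":71,"fingers":-1},
  {"wx":0,"wy":0,"wz":0,"x":-90,"y":0,"z":71,"fingers":-1},
  {"wx":0,"wy":0,"wz":0,"x":-120,"y":0,"z":71,"fingers":-1},
  {"wx":0,"wy":0,"wz":0,"x":-145,"y":0,"z":71,"fingers":-1},
  {"wx":0,"wy":0,"wz":0,"x":-161,"y":0,"z":71,"fingers":-1},
  {"wx":0,"wy":0,"wz":0,"x":-161,"y":0,"z":71,"fingers":-1},
  {"wx":0,"wy":0,"wz":0,"x":-161,"y":0,"z":71,"fingers":-1},
])

```text
t: 7.25
tcp_pos: [0.5577, -0.1746, 0.0594]
eef_rot: [0.0, 0.748, 0.664, 0.001]
force: [0.9, 0.6, -2.2]
opening: 0.0248
gripper_force: 63.2
```

```bash
python3 - <<'E'
from h import *
st(); a=snapshot("scene"); b=snapshot("top")
c1=cv2.resize(a["color"][220:330,90:220],None,fx=3.9,fy=3.9,interpolation=2); c2=cv2.resize(b["color"][165:260,350:480],None,fx=3,fy=3,interpolation=2)
m=np.zeros((c1.shape[0],c1.shape[1],3),np.uint8);m[:]=c1
n=np.zeros((c1.shape[0],293,3),np.uint8); c2=cv2.resize(b["color"][170:250,365:438],None,fx=4,fy=4,interpolation=2); n[:c2.shape[0],:c2.shape[1]]=c2
cv2.imwrite("pics/m1.png",np.hstack([m,n])[:,:,::-1]); print(m.shape)
E
```

```text
t 7.25 tcp [ 0.5577 -0.1746  0.0594] R [[0.119, 0.993, 0.002], [0.993, -0.119, 0.001], [0.001, 0.002, -1.0]] F [ 0.9  0.6 -2.2] op 0.024760688442715766 63.193405866622925 q [ 0.602  0.526 -0.449  1.865  0.302  0.816 -0.122]
(429, 507, 3)
```

View pics/m1.png

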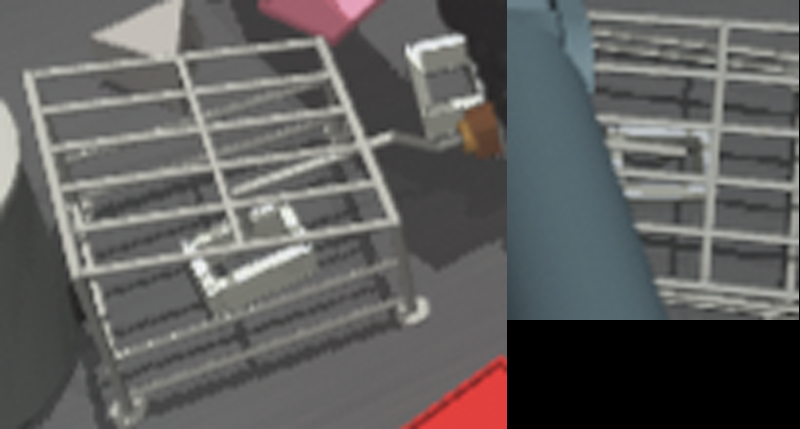

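The top half shows the shaft end at about (685,145) over the frame opening, which spans (622–690, 138–182). Computing the offset.

```bash
python3 - <<'E'
from h import *
b=snapshot("top")
P=lambda x,y,z: ray(b,365+(x-507)/4,170+y/4,z).round(4)
print("end",P(685,145,.083),"opening",P(620,138,.028),P(692,138,.028),P(692,182,.028), "outer",P(608,127,.028),P(712,196,.028)); st()
E
```

```text
end [ 0.5415 -0.3761  0.083 ] opening [ 0.5554 -0.3445  0.028 ] [ 0.556  -0.3997  0.028 ] [ 0.5219 -0.3984  0.028 ] outer [ 0.5639 -0.3355  0.028 ] [ 0.5113 -0.4133  0.028 ]
t 7.4 tcp [ 0.5573 -0.1728  0.0586] R [[0.115, 0.993, 0.001], [0.993, -0.115, 0.001], [0.002, 0.001, -1.0]] F [-0.5 -0.1 -1.8] op 0.02503248507536309 63.18632483482361 q [ 0.6    0.526 -0.45   1.866  0.302  0.816 -0.122]
```

Request:
step_arm([
  {"wx":0,"wy":0,"wz":0,"x":0,"y":-2,"z":8,"fingers":-1},
  {"wx":0,"wy":0,"wz":0,"x":0,"y":-3,"z":18,"fingers":-1},
  {"wx":0,"wy":0,"wz":0,"x":0,"y":-3,"z":26,"fingers":-1},
  {"wx":0,"wy":0,"wz":0,"x":0,"y":-3,"z":31,"fingers":-1},
  {"wx":0,"wy":0,"wz":0,"x":0,"y":-3,"z":31,"fingers":-1},
  {"wx":0,"wy":0,"wz":0,"x":0,"y":-3,"z":31,"fingers":-1},
])

```text
t: 8.0
tcp_pos: [0.5536, -0.1753, 0.027]
eef_rot: [-0.0, 0.748, 0.664, -0.0]
force: [0.1, -0.1, -0.7]
opening: 0.0249
gripper_force: 63.2
```

```bash
python3 - <<'E'
from h import *
st(); go([.5573+.025,-.1728+.217,.028],83.4)
E
```

```text
t 8.0 tcp [ 0.5536 -0.1753  0.027 ] R [[0.119, 0.993, -0.0], [0.993, -0.119, 0.0], [0.0, -0.0, -1.0]] F [ 0.1 -0.1 -0.7] op 0.02488834850945106 63.218464851379395 q [ 0.587  0.57  -0.428  1.882  0.331  0.76  -0.143]
t 8.0 shift [221.3   2.4  -1. ] turn [-0.02 -0.01 -0.23] rows>=4.4
```

Request:
step_arm([
  {"wx":0,"wy":0,"wz":0,"x":12,"y":0,"z":0,"fingers":-1},
  {"wx":0,"wy":0,"wz":0,"x":24,"y":0,"z":0,"fingers":-1},
  {"wx":0,"wy":0,"wz":0,"x":36,"y":0,"z":0,"fingers":-1},
  {"wx":0,"wy":0,"wz":0,"x":50,"y":0,"z":0,"fingers":-1},
  {"wx":0,"wy":0,"wz":0,"x":65,"y":0,"z":0,"fingers":-1},
  {"wx":0,"wy":0,"wz":0,"x":80,"y":0,"z":0,"fingers":-1},
  {"wx":0,"wy":0,"wz":0,"x":95,"y":0,"z":0,"fingers":-1},
  {"wx":0,"wy":0,"wz":0,"x":110,"y":0,"z":0,"fingers":-1},
  {"wx":0,"wy":0,"wz":0,"x":125,"y":0,"z":0,"fingers":-1},
  {"wx":0,"wy":0,"wz":0,"x":140,"y":0,"z":0,"fingers":-1},
  {"wx":0,"wy":0,"wz":0,"x":155,"y":0,"z":0,"fingers":-1},
  {"wx":0,"wy":0,"wz":0,"x":155,"y":0,"z":0,"fingers":-1},
])

```text
t: 9.2
tcp_pos: [0.5724, -0.0166, 0.0275]
eef_rot: [-0.001, 0.746, 0.666, 0.001]
force: [-0.4, 0.2, -1.9]
opening: 0.0251
gripper_force: 63.2
```

```bash
python3 - <<'E'
from h import *
st(); b=snapshot("top"); save(b,"t2.png",(240,150,440,260),4)
E
```

```text
t 9.2 tcp [ 0.5724 -0.0166  0.0275] R [[0.114, 0.993, 0.001], [0.993, -0.114, 0.003], [0.003, 0.001, -1.0]] F [-0.4  0.2 -1.9] op 0.025105265621046036 63.174158334732056 q [ 0.334  0.562 -0.454  1.901  0.344  0.754 -0.427]
```

View pics/t2.png

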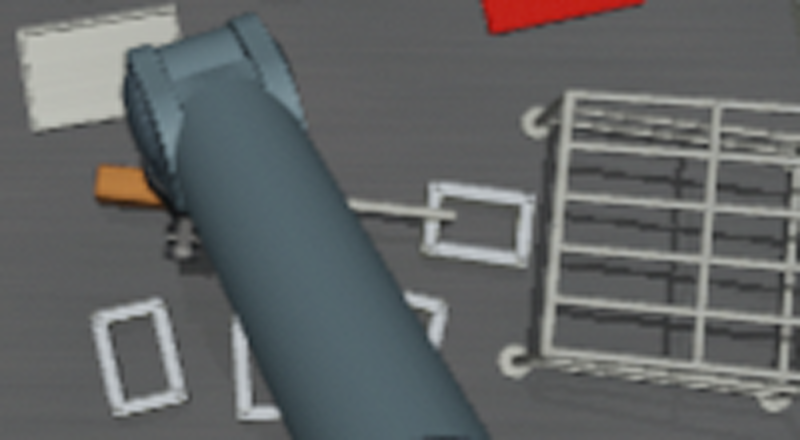

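The frame now lies just in front of the guard at (480,222), with the toe at its front wall (450,215). I draw it 60 mm further, then lift.

Request:
step_arm([
  {"wx":0,"wy":0,"wz":0,"x":14,"y":0,"z":0,"fingers":-1},
  {"wx":0,"wy":0,"wz":0,"x":28,"y":0,"z":0,"fingers":-1},
  {"wx":0,"wy":0,"wz":0,"x":42,"y":0,"z":0,"fingers":-1},
  {"wx":0,"wy":0,"wz":0,"x":56,"y":0,"z":0,"fingers":-1},
  {"wx":0,"wy":0,"wz":0,"x":60,"y":0,"z":0,"fingers":-1},
  {"wx":0,"wy":0,"wz":0,"x":60,"y":0,"z":0,"fingers":-1},
  {"wx":0,"wy":0,"wz":0,"x":55,"y":0,"z":0,"fingers":-1},
  {"wx":0,"wy":0,"wz":0,"x":54,"y":0,"z":-15,"fingers":-1},
  {"wx":0,"wy":0,"wz":0,"x":54,"y":0,"z":-45,"fingers":-1},
  {"wx":0,"wy":0,"wz":0,"x":54,"y":0,"z":-85,"fingers":-1},
  {"wx":0,"wy":0,"wz":0,"x":54,"y":0,"z":-110,"fingers":-1},
  {"wx":0,"wy":0,"wz":0,"x":54,"y":0,"z":-110,"fingers":-1},
])

```text
t: 10.45
tcp_pos: [0.5826, 0.0318, 0.1433]
eef_rot: [0.004, 0.749, 0.663, 0.004]
force: [0.4, -0.1, -1.0]
opening: 0.0249
gripper_force: 63.3
```

```bash
python3 - <<'E'
from h import *
st(); go([.6738,.0348,.135],103.2)
E
```

```text
t 10.45 tcp [0.5826 0.0318 0.1433] R [[0.121, 0.993, 0.011], [0.993, -0.121, -0.0], [0.001, 0.011, -1.0]] F [ 0.4 -0.1 -1. ] op 0.024935886048496867 63.32918643951416 q [ 0.309  0.41  -0.524  1.831  0.249  0.955 -0.443]
t 10.4 shift [14.  90.   9.3] turn [  0.64   0.04 -20.13] rows>=2.3
```

Request:
step_arm([
  {"wx":0,"wy":0,"wz":-5,"x":4,"y":23,"z":0,"fingers":-1},
  {"wx":0,"wy":0,"wz":-10,"x":7,"y":45,"z":0,"fingers":-1},
  {"wx":0,"wy":0,"wz":-15,"x":11,"y":68,"z":0,"fingers":-1},
  {"wx":0,"wy":0,"wz":-20,"x":14,"y":92,"z":0,"fingers":-1},
  {"wx":0,"wy":0,"wz":-20,"x":14,"y":92,"z":0,"fingers":-1},
  {"wx":0,"wy":0,"wz":-20,"x":14,"y":92,"z":0,"fingers":-1},
  {"wx":0,"wy":0,"wz":-20,"x":14,"y":92,"z":0,"fingers":-1},
])

```text
t: 11.15
tcp_pos: [0.6699, 0.0347, 0.1364]
eef_rot: [-0.001, 0.622, 0.783, -0.001]
force: [0.3, -0.6, -0.7]
opening: 0.025
gripper_force: 63.3
```

```bash
python3 - <<'E'
from h import *
st(); go([.6738,.0348,.021],103.2); w=snapshot("wrist"); handle(w,.036+.117)
E
```

```text
t 11.15 tcp [0.6699 0.0347 0.1364] R [[-0.227, 0.974, -0.003], [0.974, 0.227, -0.0], [0.0, -0.003, -1.0]] F [ 0.3 -0.6 -0.7] op 0.024991181956172486 63.25070858001709 q [ 0.294  0.589 -0.554  1.6    0.342  1.054 -0.127]
t 11.2 shift [ -0.8   4.1 115.4] turn [-0.15 -0.01 -0.08] rows>=2.3
handle [0.663  0.0543] ang 104.73787985554212 size [np.float64(24.4), np.float64(102.4)] [[237.0, 109.0], [314.0, 109.0], [314.0, 373.0], [237.0, 373.0]]
```

Request:
step_arm([
  {"wx":0,"wy":0,"wz":0,"x":0,"y":3,"z":30,"fingers":-1},
  {"wx":0,"wy":0,"wz":0,"x":0,"y":3,"z":60,"fingers":-1},
  {"wx":0,"wy":0,"wz":0,"x":0,"y":3,"z":85,"fingers":-1},
  {"wx":0,"wy":0,"wz":0,"x":0,"y":3,"z":100,"fingers":-1},
  {"wx":0,"wy":0,"wz":0,"x":0,"y":3,"z":108,"fingers":-1},
  {"wx":0,"wy":0,"wz":0,"x":0,"y":3,"z":112,"fingers":-1},
  {"wx":0,"wy":0,"wz":0,"x":0,"y":3,"z":114,"fingers":-1},
  {"wx":0,"wy":0,"wz":0,"x":0,"y":3,"z":115,"fingers":-1},
  {"wx":0,"wy":0,"wz":0,"x":0,"y":3,"z":115,"fingers":-1},
])

```text
t: 12.1
tcp_pos: [0.6753, 0.036, 0.0234]
eef_rot: [0.001, 0.621, 0.783, 0.001]
force: [-0.9, 0.6, -1.5]
opening: 0.025
gripper_force: 63.2
```

```bash
python3 - <<'E'
from h import *
st()
E
```

```text
t 12.1 tcp [0.6753 0.036  0.0234] R [[-0.228, 0.974, 0.002], [0.974, 0.228, 0.0], [-0.0, 0.002, -1.0]] F [-0.9  0.6 -1.5] op 0.025000133853257656 63.249861001968384 q [ 0.25   0.732 -0.496  1.634  0.425  0.883 -0.182]
```

Nearly down: about 2–3 mm more, then release and rise.

Request:
step_arm([
  {"wx":0,"wy":0,"wz":0,"x":0,"y":0,"z":1.5,"fingers":-1},
  {"wx":0,"wy":0,"wz":0,"x":0,"y":0,"z":2.5,"fingers":-1},
  {"wx":0,"wy":0,"wz":0,"x":0,"y":0,"z":2.5,"fingers":-1},
  {"wx":0,"wy":0,"wz":0,"x":0,"y":0,"z":2.5,"fingers":-0.06},
  {"wx":0,"wy":0,"wz":0,"x":0,"y":0,"z":2.5,"fingers":-0.06},
  {"wx":0,"wy":0,"wz":0,"x":0,"y":0,"z":2.5,"fingers":-0.06},
  {"wx":0,"wy":0,"wz":0,"x":0,"y":0,"z":2.5,"fingers":-0.06},
  {"wx":0,"wy":0,"wz":0,"x":0,"y":0,"z":-15,"fingers":-0.06},
  {"wx":0,"wy":0,"wz":0,"x":0,"y":0,"z":-60,"fingers":-0.06},
  {"wx":0,"wy":0,"wz":0,"x":0,"y":0,"z":-110,"fingers":-0.06},
  {"wx":0,"wy":0,"wz":0,"x":0,"y":0,"z":-160,"fingers":-0.06},
  {"wx":0,"wy":0,"wz":0,"x":0,"y":0,"z":-180,"fingers":-0.06},
])

```text
t: 13.3
tcp_pos: [0.6779, 0.0372, 0.2109]
eef_rot: [0.004, 0.621, 0.784, 0.004]
force: [1.9, 0.2, 0.5]
opening: 0.0401
gripper_force: 0.0
```

```bash
python3 - <<'E'
from h import *
st(); w=snapshot("wrist"); handle(w); save(w,"w1.png")
b=snapshot("top")
for r in rects(b,(245,200,370,270),110,0.014): print("frame",[np.round(v,4) for v in r])
# cabinet top fit
for r in rects(b,(80,80,232,236),105,0.095,4000,50000): print("cab",[np.round(v,4) for v in r])
# button, bar in wrist view
E
```

```text
t 13.3 tcp [0.6779 0.0372 0.2109] R [[-0.228, 0.974, 0.012], [0.974, 0.228, 0.001], [-0.002, 0.012, -1.0]] F [1.9 0.2 0.5] op 0.04010891526102099 0.0 q [ 0.309  0.523 -0.581  1.533  0.304  1.165 -0.098]
handle [0.6696 0.0536] ang 105.77962025429161 size [np.float64(24.5), np.float64(105.2)] [[257.0, 103.0], [286.0, 102.0], [291.0, 222.0], [261.0, 223.0]]
frame [array([ 0.4303, -0.0642]), np.float64(5.6802), np.float64(60.1486), np.float64(21.7136)]
frame [array([0.4475, 0.0202]), np.float64(12.9184), np.float64(82.5854), np.float64(61.1659)]
frame [array([ 0.5506, -0.2063]), np.float64(169.9082), np.float64(45.6666), np.float64(36.6546)]
cab [array([0.6552, 0.3621]), np.float64(31.2853), np.float64(358.6084), np.float64(343.3514)]
```

View pics/w1.png

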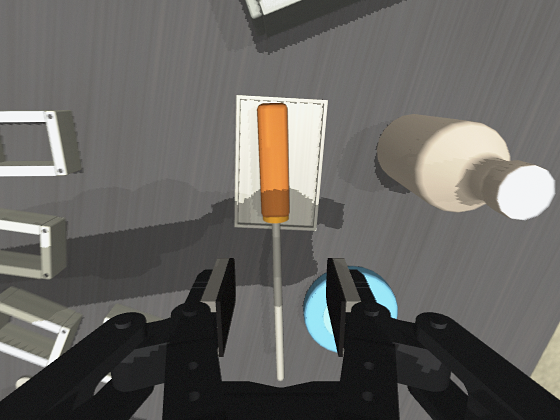

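The rod lies in the bare steel rest: handle (257–290, 102–222) inside the tray (236–327, 96–229). Next I go over the drawer handle.

```bash
python3 - <<'E'
from h import *
go([.513,.268,.24],121.8)
E
```

```text
t 13.4 shift [ 262.5 -107.6  -32. ] turn [  0.65   0.21 -18.62] rows>=5.7
```

Request:
step_arm([
  {"wx":0,"wy":0,"wz":-18.6,"x":262,"y":-107,"z":-30,"fingers":-0.3},
  {"wx":0,"wy":0,"wz":-18.6,"x":262,"y":-107,"z":-30,"fingers":-0.3},
  {"wx":0,"wy":0,"wz":-18.6,"x":262,"y":-107,"z":-30,"fingers":-0.3},
  {"wx":0,"wy":0,"wz":-18.6,"x":262,"y":-107,"z":-30,"fingers":-0.3},
  {"wx":0,"wy":0,"wz":-18.6,"x":262,"y":-107,"z":-30,"fingers":-0.3},
  {"wx":0,"wy":0,"wz":-18.6,"x":262,"y":-107,"z":-30,"fingers":-0.3},
  {"wx":0,"wy":0,"wz":-18.6,"x":262,"y":-107,"z":-30,"fingers":-0.3},
  {"wx":0,"wy":0,"wz":-18.6,"x":262,"y":-107,"z":-30,"fingers":-0.3},
  {"wx":0,"wy":0,"wz":-18.6,"x":262,"y":-107,"z":-30,"fingers":-0.3},
])

```text
t: 14.3
tcp_pos: [0.5112, 0.2646, 0.2314]
eef_rot: [0.0, 0.488, 0.873, -0.001]
force: [-0.6, -0.1, 0.5]
opening: 0.03
gripper_force: 0.0
```

```bash
python3 - <<'E'
from h import *
st(); w=snapshot("wrist"); save(w,"w2.png"); st()
for r in finder.silhouettes(w,"drawer_handle"): print(r["conf"],r["bbox"])
E
```

```text
t 14.3 tcp [0.5112 0.2646 0.2314] R [[-0.525, 0.851, -0.001], [0.851, 0.525, -0.002], [-0.001, -0.002, -1.0]] F [-0.6 -0.1  0.5] op 0.029998756933878917 0.0 q [ 0.094  0.35  -0.773  1.757  0.267  1.144 -0.209]
t 14.35 tcp [0.5115 0.2643 0.2314] R [[-0.524, 0.852, -0.001], [0.852, 0.524, -0.002], [-0.001, -0.002, -1.0]] F [-0.1 -0.6  0.4] op 0.029891021411958242 0.0 q [ 0.095  0.35  -0.773  1.757  0.267  1.144 -0.209]
0.8 [280.4, 0.9, 347.1, 266.8]
```

View pics/w2.png

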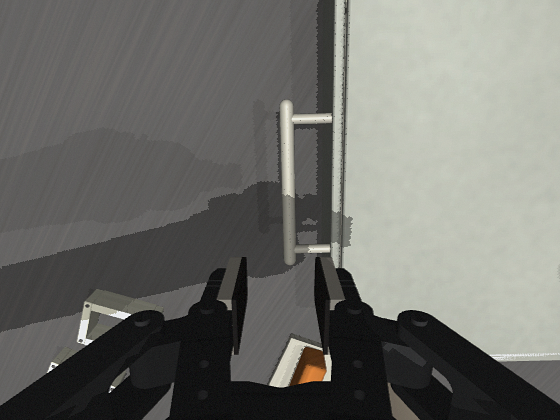

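The bar runs (287,101)–(290,265), and the panel edge at u≈335–340 is nearly parallel to it.

```bash
python3 - <<'E'
from h import *
w=snapshot("wrist")
p,q=ray(w,287,101,.080),ray(w,290,265,.080); d=p-q
print(p,q,(p+q)/2,np.linalg.norm(d),"ang",np.degrees(np.arctan2(d[1],d[0])))
e,f=ray(w,346,0,.095),ray(w,349.5,268,.095); d=e-f; print("edge cab",e,f,np.degrees(np.arctan2(d[1],d[0])))
print("panel", ray(w,333.5,183,.086),ray(w,341,183,.086))
m=(p+q)/2
go([m[0],m[1],.072],121.0)
E
```

```text
[0.47707995 0.32832249 0.08      ] [0.55255737 0.21199603 0.08      ] [0.51481866 0.27015926 0.08      ] 0.13866753693457298 ang 122.97717316862449
edge cab [0.47622009 0.40433998 0.095     ] [0.59220949 0.24191725 0.095     ] 125.5314097134362
panel [0.54210248 0.29430082 0.086     ] [0.54722986 0.29745487 0.086     ]
t 14.4 shift [  3.2   5.9 159.6] turn [-0.07  0.02  0.56] rows>=3.2
```

```bash
python3 - <<'E'
from h import *
go([.5148,.2702,.069],123)
E
```

```text
t 14.4 shift [  3.2   5.9 162.6] turn [-0.07  0.02 -1.44] rows>=3.3
```

Request:
step_arm([
  {"wx":0,"wy":0,"wz":-1.4,"x":3,"y":6,"z":40,"fingers":-0.45},
  {"wx":0,"wy":0,"wz":-1.4,"x":3,"y":6,"z":80,"fingers":-0.45},
  {"wx":0,"wy":0,"wz":-1.4,"x":3,"y":6,"z":110,"fingers":-0.45},
  {"wx":0,"wy":0,"wz":-1.4,"x":3,"y":6,"z":130,"fingers":-0.45},
  {"wx":0,"wy":0,"wz":-1.4,"x":3,"y":6,"z":145,"fingers":-0.45},
  {"wx":0,"wy":0,"wz":-1.4,"x":3,"y":6,"z":155,"fingers":-0.45},
  {"wx":0,"wy":0,"wz":-1.4,"x":3,"y":6,"z":162,"fingers":-0.45},
  {"wx":0,"wy":0,"wz":-1.4,"x":3,"y":6,"z":162,"fingers":-0.45},
  {"wx":0,"wy":0,"wz":-1.4,"x":3,"y":6,"z":162,"fingers":-1},
  {"wx":0,"wy":0,"wz":-1.4,"x":3,"y":6,"z":162,"fingers":-1},
  {"wx":0,"wy":0,"wz":-1.4,"x":3,"y":6,"z":162,"fingers":-1},
  {"wx":0,"wy":0,"wz":-1.4,"x":3,"y":6,"z":162,"fingers":-1},
])

```text
t: 15.65
tcp_pos: [0.5137, 0.272, 0.0711]
eef_rot: [0.0, 0.476, 0.88, -0.001]
force: [-4.1, -2.3, 5.4]
opening: 0.0086
gripper_force: 58.7
```

Bar gripped (8.6 mm). Pulling the drawer out.

Request:
step_arm([
  {"wx":0,"wy":0,"wz":0,"x":0,"y":-8,"z":0,"fingers":-1},
  {"wx":0,"wy":0,"wz":0,"x":0,"y":-18,"z":0,"fingers":-1},
  {"wx":0,"wy":0,"wz":0,"x":0,"y":-30,"z":0,"fingers":-1},
  {"wx":0,"wy":0,"wz":0,"x":0,"y":-44,"z":0,"fingers":-1},
  {"wx":0,"wy":0,"wz":0,"x":0,"y":-58,"z":0,"fingers":-1},
  {"wx":0,"wy":0,"wz":0,"x":0,"y":-72,"z":0,"fingers":-1},
  {"wx":0,"wy":0,"wz":0,"x":0,"y":-86,"z":0,"fingers":-1},
  {"wx":0,"wy":0,"wz":0,"x":0,"y":-100,"z":0,"fingers":-1},
  {"wx":0,"wy":0,"wz":0,"x":0,"y":-114,"z":0,"fingers":-1},
  {"wx":0,"wy":0,"wz":0,"x":0,"y":-128,"z":0,"fingers":-1},
  {"wx":0,"wy":0,"wz":0,"x":0,"y":-140,"z":0,"fingers":-1},
  {"wx":0,"wy":0,"wz":0,"x":0,"y":-140,"z":0,"fingers":-1},
])

```text
t: 16.85
tcp_pos: [0.3997, 0.1973, 0.0711]
eef_rot: [0.002, 0.476, 0.88, 0.004]
force: [3.9, 2.5, -5.6]
opening: 0.0088
gripper_force: 62.0
```

```bash
python3 - <<'E'
from h import *
s=st(); print(s["tcp_pos"]-[.5137,.272,.0711]); d=(s["tcp_pos"]-[.5137,.272,.0711]); print(np.linalg.norm(d),np.degrees(np.arctan2(-d[1],-d[0])))
E
```

```text
t 16.85 tcp [0.3997 0.1973 0.0711] R [[-0.547, 0.837, 0.008], [0.837, 0.547, 0.006], [0.0, 0.009, -1.0]] F [ 3.9  2.5 -5.6] op 0.008763972023226716 61.98112070560455 q [ 0.147  0.339 -0.761  2.178  0.349  0.735 -0.268]
[-1.14022672e-01 -7.46988411e-02  5.69498171e-06]
0.13631245978218898 33.22971813545102
```

Request:
step_arm([
  {"wx":0,"wy":0,"wz":0,"x":0,"y":-8,"z":0,"fingers":-1},
  {"wx":0,"wy":0,"wz":0,"x":0,"y":-15,"z":0,"fingers":-1},
  {"wx":0,"wy":0,"wz":0,"x":0,"y":-19,"z":0,"fingers":-1},
  {"wx":0,"wy":0,"wz":0,"x":0,"y":-19,"z":0,"fingers":-1},
  {"wx":0,"wy":0,"wz":0,"x":0,"y":-19,"z":0,"fingers":-1},
])

```text
t: 17.35
tcp_pos: [0.3836, 0.1868, 0.0711]
eef_rot: [0.002, 0.476, 0.88, 0.003]
force: [3.7, 2.2, -5.2]
opening: 0.009
gripper_force: 62.1
```

```bash
python3 - <<'E'
from h import *
s=st(); d=(s["tcp_pos"]-[.5137,.272,.0711]); print(np.linalg.norm(d),np.degrees(np.arctan2(-d[1],-d[0])))
E
```

```text
t 17.35 tcp [0.3836 0.1868 0.0711] R [[-0.547, 0.837, 0.006], [0.837, 0.547, 0.004], [0.0, 0.007, -1.0]] F [ 3.7  2.2 -5.2] op 0.009025906848450515 62.05960392951965 q [ 0.17   0.306 -0.776  2.218  0.325  0.721 -0.249]
0.15552786533163176 33.22972455316313
```

Request:
step_arm([
  {"wx":0,"wy":0,"wz":0,"x":0,"y":-2,"z":0,"fingers":-1},
  {"wx":0,"wy":0,"wz":0,"x":0,"y":-2,"z":0,"fingers":-1},
  {"wx":0,"wy":0,"wz":0,"x":0,"y":2,"z":0,"fingers":-1},
  {"wx":0,"wy":0,"wz":0,"x":0,"y":6,"z":0,"fingers":-1},
  {"wx":0,"wy":0,"wz":0,"x":0,"y":6,"z":0,"fingers":-1},
  {"wx":0,"wy":0,"wz":0,"x":0,"y":6,"z":0,"fingers":-0.5},
  {"wx":0,"wy":0,"wz":0,"x":0,"y":6,"z":0,"fingers":-0.5},
  {"wx":0,"wy":0,"wz":0,"x":0,"y":6,"z":0,"fingers":-0.5},
  {"wx":0,"wy":0,"wz":0,"x":0,"y":6,"z":-40,"fingers":-0.5},
  {"wx":0,"wy":0,"wz":0,"x":0,"y":6,"z":-90,"fingers":-0.5},
  {"wx":0,"wy":0,"wz":0,"x":0,"y":6,"z":-140,"fingers":-0.5},
  {"wx":0,"wy":0,"wz":0,"x":0,"y":6,"z":-170,"fingers":-0.5},
])

```text
t: 18.55
tcp_pos: [0.3862, 0.1895, 0.2433]
eef_rot: [0.001, 0.476, 0.88, 0.001]
force: [2.0, -0.2, -0.8]
opening: 0.0212
gripper_force: 0.0
```

```bash
python3 - <<'E'
from h import *
st();w=snapshot("wrist");save(w,"w3.png");st()
b=snapshot("top")
for r in rects(b,(245,200,390,270),110,0.014): print("frame",[np.round(v,4) for v in r])
E
```

```text
t 18.55 tcp [0.3862 0.1895 0.2433] R [[-0.548, 0.837, 0.003], [0.837, 0.548, 0.0], [-0.001, 0.003, -1.0]] F [ 2.  -0.2 -0.8] op 0.021237077933166034 0.0 q [ 0.35  -0.017 -0.878  2.06  -0.013  1.09   0.058]
t 18.6 tcp [0.3889 0.1908 0.2472] R [[-0.548, 0.837, 0.01], [0.837, 0.548, 0.002], [-0.004, 0.009, -1.0]] F [1.6 1.8 1.8] op 0.02155496949829876 0.0 q [ 0.35  -0.02  -0.877  2.054 -0.013  1.091  0.059]
frame [array([ 0.4421, -0.0826]), np.float64(4.104), np.float64(83.1373), np.float64(60.7406)]
frame [array([0.4475, 0.0202]), np.float64(12.9184), np.float64(82.5854), np.float64(61.1659)]
frame [array([ 0.4597, -0.1813]), np.float64(165.5221), np.float64(82.6195), np.float64(60.2251)]
frame [array([0.5213, 0.0939]), np.float64(1.1972), np.float64(53.0924), np.float64(34.1274)]
frame [array([ 0.5047, -0.3121]), np.float64(178.2293), np.float64(133.7202), np.float64(43.5211)]
frame [array([ 0.5542, -0.1835]), np.float64(81.026), np.float64(83.0577), np.float64(45.7039)]
```

View pics/w3.png

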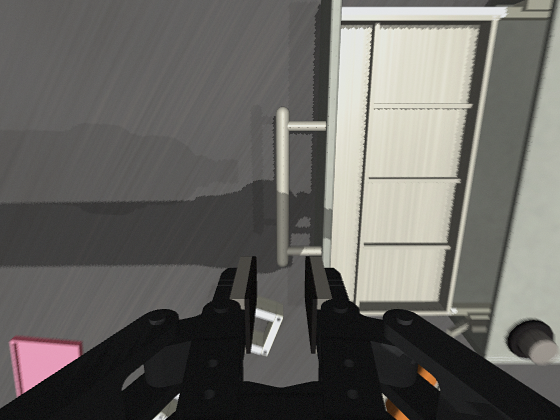

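The drawer stays out. Ribs show at v≈105, 180 and 245, the front stop at u≈377→357, and the back stop at u≈480→440. Computing the bay positions.

```bash
python3 - <<'E'
from h import *
w=snapshot("wrist"); st()
c,s=np.cos(np.radians(33.2)),np.sin(np.radians(33.2)); X=np.array([c,s]);Y=np.array([-s,c])
O=np.array([.515,.270]) # closed bar middle
f=lambda u,v,z:(lambda p:(p.round(4)[:2],np.round([(p[:2]-O)@X*1e3,(p[:2]-O)@Y*1e3],1)))(ray(w,u,v,z))
for n,u,v,z in [("bar t",282,108,.08),("bar b",283,265,.08),("rib1f",376,105,.038),("rib1b",471,105,.038),("rib2f",370,179,.038),("rib2b",460,180.5,.038),("rib3f",364,244,.038),("rib3b",449,247,.038),("panel top out",329,180,.086),("panel top in",337,180,.086),("btn",544,348,.107),("cabfront",513,250,.095),("cabfront",487,358,.095)]: print(n,*f(u,v,z))
for z in (.1,.105,.11): print(ray(w,544,348,z))
save(w,"w4.png",(300,0,560,380),2)
E
```

```text
t 18.7 tcp [0.3868 0.189  0.2421] R [[-0.547, 0.837, 0.004], [0.837, 0.547, -0.0], [-0.003, 0.003, -1.0]] F [-0.5 -0.2 -0.4] op 0.021890395870937517 0.0 q [ 0.349 -0.015 -0.876  2.061 -0.01   1.086  0.055]
bar t [0.3536 0.2468] [-147.7   69. ]
bar b [0.431  0.1304] [-146.7  -70.8]
rib1f [0.4256 0.2954] [-60.8  70.2]
rib1b [0.499  0.3434] [26.8 70.2]
rib2f [0.4635 0.2371] [-61.1   0.7]
rib2b [0.5385 0.2841] [27.4 -1. ]
rib3f [0.5003 0.1789] [-62.2 -68.2]
rib3b [0.5766 0.2244] [ 26.6 -71.9]
panel top out [0.4184 0.2198] [-108.3   10.9]
panel top in [0.4241 0.2235] [-101.6   10.9]
btn [0.67   0.2015] [  92.2 -142.2]
cabfront [0.5866 0.2575] [ 53.1 -49.7]
cabfront [0.6463 0.1609] [  50.2 -163.2]
[0.67838705 0.20015859 0.1       ]
[0.67240345 0.20110898 0.105     ]
[0.66641985 0.20205937 0.11      ]
```

View pics/w4.png

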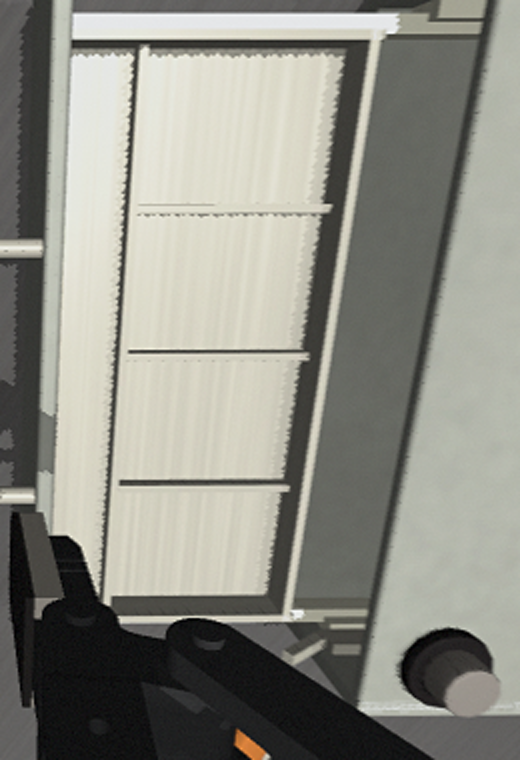

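The ribs come out at +70/0/−70 mm and bay length 88 mm, matching the given sizes. The bays are now fixed. I'll pick frame a (near wall) first.

```bash
cat >> h.py <<'E'
BX=np.array([.8368,.5476]);BY=np.array([-.5476,.8368]);BO=np.array([.5016,.2612])
def bay(i): return BO+BY*(.105-.07*i)
def wallgrip(c,ang,off=.0355):  # TCP xy for tool y pointing along ang towards frame centre
    a=np.radians(ang); return np.asarray(c)-off*np.array([np.cos(a),np.sin(a)])
E
python3 - <<'E'
from h import *
b=snapshot("top")
for r in rects(b,(270,200,390,270),110,0.014): print("frame",[np.round(v,4) for v in r])
p=wallgrip([.4475,.0202],12.9); print(p); go([*p,.12],102.9); go([*p,.023],102.9)
for i in range(4): print(bay(i),wallgrip(bay(i),33.2))
E
```

```text
frame [array([ 0.4421, -0.0826]), np.float64(4.104), np.float64(83.1373), np.float64(60.7406)]
frame [array([0.4488, 0.0145]), np.float64(9.8451), np.float64(84.2881), np.float64(51.1826)]
frame [array([ 0.4597, -0.1813]), np.float64(165.5221), np.float64(82.6195), np.float64(60.2251)]
frame [array([ 0.5047, -0.3121]), np.float64(178.2293), np.float64(133.7202), np.float64(43.5211)]
frame [array([ 0.5542, -0.1835]), np.float64(81.026), np.float64(83.0577), np.float64(45.7039)]
[0.41289598 0.01227462]
t 18.8 shift [-162.1  -73.3  120.5] turn [-0.    0.08 20.26] rows>=4.3
t 18.8 shift [-162.   -73.3  217.5] turn [-0.    0.08 20.26] rows>=5.6
[0.444102 0.349064] [0.41439687 0.32962551]
[0.482434 0.290488] [0.45272887 0.27104951]
[0.520766 0.231912] [0.49106087 0.21247351]
[0.559098 0.173336] [0.52939287 0.15389751]
```

Request:
step_arm([
  {"wx":0,"wy":0,"wz":20.3,"x":-162,"y":-73,"z":110,"fingers":-0.3},
  {"wx":0,"wy":0,"wz":20.3,"x":-162,"y":-73,"z":110,"fingers":-0.3},
  {"wx":0,"wy":0,"wz":20.3,"x":-162,"y":-73,"z":110,"fingers":-0.3},
  {"wx":0,"wy":0,"wz":20.3,"x":-162,"y":-73,"z":110,"fingers":-0.3},
  {"wx":0,"wy":0,"wz":20.3,"x":-162,"y":-73,"z":110,"fingers":-0.3},
  {"wx":0,"wy":0,"wz":20.3,"x":-162,"y":-73,"z":140,"fingers":-0.3},
  {"wx":0,"wy":0,"wz":20.3,"x":-162,"y":-73,"z":140,"fingers":-0.3},
])

```text
t: 19.45
tcp_pos: [0.4081, 0.0131, 0.096]
eef_rot: [-0.005, 0.623, 0.782, -0.003]
force: [-1.7, -0.4, -0.2]
opening: 0.0301
gripper_force: 0.0
```

```bash
python3 - <<'E'
from h import *
w=snapshot("wrist"); p=wallgrip([.4475,.0202],12.9); go([*p,.023],102.9); save(w,"w5.png")
E
```

```text
t 19.5 shift [-2.4  3.3 74.7] turn [-0.45 -0.2   0.05] rows>=1.5
```

View pics/w5.png

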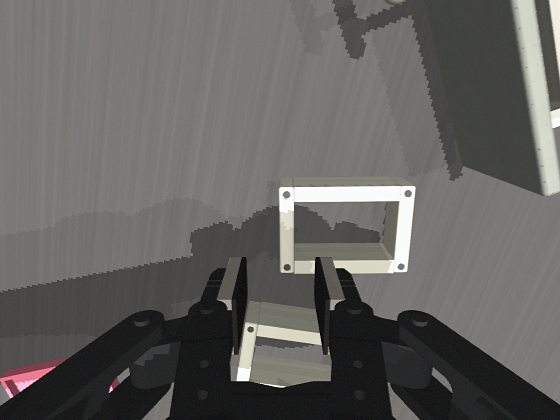

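The frame's near wall shows at u 280–294, v 183–272, between the finger lines (u≈240–325). Checking its position.

```bash
python3 - <<'E'
from h import *
w=snapshot("wrist"); 
q=[ray(w,*c,.028)[:2] for c in ((279,183),(414,183),(410,273),(280,273))]; q=np.array(q)
print(q.mean(0),[np.linalg.norm(q[i]-q[i-1]).round(4) for i in range(4)],np.degrees(np.arctan2(*(q[1]+q[2]-q[0]-q[3])[::-1])))
c=q.mean(0); p=wallgrip(c,12.9); print(p); st(); go([*p,.023],102.9)
E
```

```text
[0.4476258  0.02087661] [np.float64(0.0584), np.float64(0.0788), np.float64(0.0584), np.float64(0.0821)] 13.150845733750613
[0.41302178 0.01295123]
t 19.55 tcp [0.4115 0.0141 0.0992] R [[-0.225, 0.974, -0.005], [0.974, 0.225, 0.001], [0.002, -0.004, -1.0]] F [-0.3  0.   0.2] op 0.029924415991891308 0.0 q [ 0.507  0.195 -0.673  2.231  0.172  0.769 -0.055]
t 19.6 shift [-1.6  1.5 76.2] turn [-0.24 -0.12  0.08] rows>=1.5
```

Top and wrist measurements agree to 1 mm. Descend, grip, lift.

Request:
step_arm([
  {"wx":0,"wy":0,"wz":0,"x":-1,"y":0,"z":30,"fingers":-0.3},
  {"wx":0,"wy":0,"wz":0,"x":-1,"y":0,"z":55,"fingers":-0.3},
  {"wx":0,"wy":0,"wz":0,"x":-1,"y":0,"z":70,"fingers":-0.3},
  {"wx":0,"wy":0,"wz":0,"x":-1,"y":0,"z":75,"fingers":-0.3},
  {"wx":0,"wy":0,"wz":0,"x":-1,"y":0,"z":75,"fingers":-0.3},
  {"wx":0,"wy":0,"wz":0,"x":-1,"y":0,"z":75,"fingers":-1},
  {"wx":0,"wy":0,"wz":0,"x":-1,"y":0,"z":75,"fingers":-1},
  {"wx":0,"wy":0,"wz":0,"x":-1,"y":0,"z":75,"fingers":-1},
  {"wx":0,"wy":0,"wz":0,"x":-1,"y":0,"z":75,"fingers":-1},
  {"wx":0,"wy":0,"wz":0,"x":-1,"y":0,"z":75,"fingers":-1},
])

```text
t: 20.55
tcp_pos: [0.4147, 0.0123, 0.0266]
eef_rot: [0.001, 0.623, 0.782, 0.0]
force: [-1.7, 1.2, 6.2]
opening: 0.0067
gripper_force: 60.2
```

```bash
python3 - <<'E'
from h import *
s=st(); p=wallgrip(bay(0),33.2); go([*p,.15],123.2)
E
```

```text
t 20.55 tcp [0.4147 0.0123 0.0266] R [[-0.223, 0.975, 0.002], [0.975, 0.223, -0.001], [-0.001, 0.002, -1.0]] F [-1.7  1.2  6.2] op 0.006725510598364966 60.22470474243164 q [ 0.423  0.356 -0.595  2.261  0.35   0.609 -0.208]
t 20.6 shift [ 309.3   70.7 -123.6] turn [  0.09   0.07 -20.31] rows>=6.8
```

Request:
step_arm([
  {"wx":0,"wy":0,"wz":0,"x":0,"y":0,"z":-15,"fingers":-1},
  {"wx":0,"wy":0,"wz":0,"x":0,"y":0,"z":-40,"fingers":-1},
  {"wx":0,"wy":0,"wz":0,"x":0,"y":0,"z":-80,"fingers":-1},
  {"wx":0,"wy":0,"wz":0,"x":0,"y":0,"z":-125,"fingers":-1},
  {"wx":0,"wy":0,"wz":0,"x":0,"y":0,"z":-125,"fingers":-1},
  {"wx":0,"wy":0,"wz":0,"x":0,"y":0,"z":-125,"fingers":-1},
])

```text
t: 21.15
tcp_pos: [0.4146, 0.0116, 0.1515]
eef_rot: [0.002, 0.624, 0.782, 0.0]
force: [-0.2, -0.4, -2.5]
opening: 0.0067
gripper_force: 59.2
```

```bash
python3 - <<'E'
from h import *
s=st(); p=wallgrip(bay(0),33.2); go([*p,.15],123.2)
w=snapshot("wrist"); save(w,"w6.png",(160,120,560,420),1.5)
E
```

```text
t 21.15 tcp [0.4146 0.0116 0.1515] R [[-0.222, 0.975, 0.003], [0.975, 0.222, -0.002], [-0.002, 0.003, -1.0]] F [-0.2 -0.4 -2.5] op 0.00670299469829974 59.16451156139374 q [ 0.572  0.091 -0.715  2.191  0.081  0.88   0.032]
t 21.1 shift [310.1  70.5   1. ] turn [  0.14   0.17 -20.36] rows>=6.4
```

View pics/w6.png

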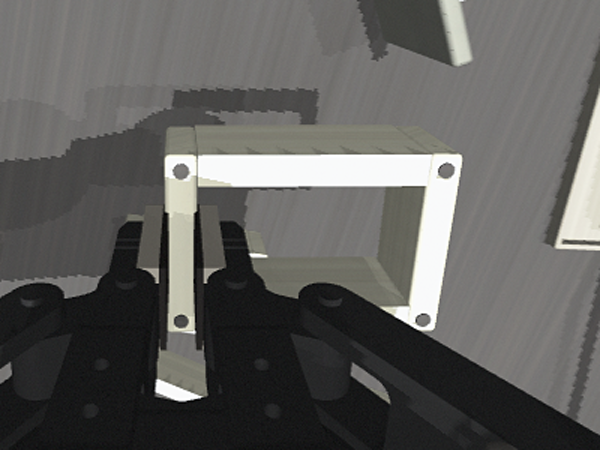

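The frame is held square by its near wall at (180,170)–(180,320). I have now viewed 15 pictures, one over the limit of 14, so from here I use numbers only. Carry to bay 0.

Request:
step_arm([
  {"wx":0,"wy":0,"wz":-3,"x":45,"y":10,"z":0,"fingers":-1},
  {"wx":0,"wy":0,"wz":-6,"x":90,"y":20,"z":0,"fingers":-1},
  {"wx":0,"wy":0,"wz":-9,"x":135,"y":30,"z":0,"fingers":-1},
  {"wx":0,"wy":0,"wz":-12,"x":180,"y":40,"z":0,"fingers":-1},
  {"wx":0,"wy":0,"wz":-15,"x":225,"y":51,"z":0,"fingers":-1},
  {"wx":0,"wy":0,"wz":-18,"x":270,"y":62,"z":0,"fingers":-1},
  {"wx":0,"wy":0,"wz":-20.3,"x":310,"y":70.5,"z":0,"fingers":-1},
  {"wx":0,"wy":0,"wz":-20.3,"x":310,"y":70.5,"z":0,"fingers":-1},
  {"wx":0,"wy":0,"wz":-20.3,"x":310,"y":70.5,"z":0,"fingers":-1},
  {"wx":0,"wy":0,"wz":-20.3,"x":310,"y":70.5,"z":0,"fingers":-1},
])

```text
t: 22.2
tcp_pos: [0.4125, 0.3278, 0.1482]
eef_rot: [-0.001, 0.476, 0.879, -0.002]
force: [0.8, -0.5, -1.6]
opening: 0.0069
gripper_force: 59.2
```

```bash
python3 - <<'E'
from h import *
s=st(); p=wallgrip(bay(0),33.2); go([*p,.0565],123.2)
w=snapshot("wrist")
for r in finder.silhouettes(w,"frame_a_c"): print(r["conf"],r["bbox"])
E
```

```text
t 22.2 tcp [0.4125 0.3278 0.1482] R [[-0.546, 0.838, -0.003], [0.838, 0.546, -0.003], [-0.001, -0.005, -1.0]] F [ 0.8 -0.5 -1.6] op 0.006920066899723495 59.19696092605591 q [ 0.008  0.399 -0.885  1.937  0.37   0.981 -0.472]
t 22.2 shift [ 0.6  3.  91.7] turn [-0.27  0.05 -0.09] rows>=1.8
```

Request:
step_arm([
  {"wx":0,"wy":0,"wz":0,"x":0.5,"y":1.5,"z":30,"fingers":-1},
  {"wx":0,"wy":0,"wz":0,"x":0.5,"y":1.5,"z":55,"fingers":-1},
  {"wx":0,"wy":0,"wz":0,"x":0.5,"y":1.5,"z":70,"fingers":-1},
  {"wx":0,"wy":0,"wz":0,"x":0.5,"y":1.5,"z":80,"fingers":-1},
  {"wx":0,"wy":0,"wz":0,"x":0.5,"y":1.5,"z":87,"fingers":-1},
  {"wx":0,"wy":0,"wz":0,"x":0.5,"y":1.5,"z":91,"fingers":-1},
  {"wx":0,"wy":0,"wz":0,"x":0.5,"y":1.5,"z":91,"fingers":-1},
])

```text
t: 23.0
tcp_pos: [0.4135, 0.3304, 0.0589]
eef_rot: [-0.0, 0.476, 0.88, -0.001]
force: [-2.3, -2.1, -1.9]
opening: 0.0066
gripper_force: 59.2
```

```bash
python3 - <<'E'
from h import *
s=st(); p=wallgrip(bay(0),33.2); go([*p,.0565],123.2)
E
```

```text
t 23.0 tcp [0.4135 0.3304 0.0589] R [[-0.547, 0.837, -0.002], [0.837, 0.547, -0.002], [-0.001, -0.002, -1.0]] F [-2.3 -2.1 -1.9] op 0.0066026226372762654 59.20352876186371 q [-0.086  0.536 -0.789  1.982  0.512  0.834 -0.583]
t 23.0 shift [-1.2  0.3  2.4] turn [-0.14  0.04 -0.03] rows>=0.1
```

Request:
step_arm([
  {"wx":0,"wy":0,"wz":0,"x":0,"y":0,"z":1.5,"fingers":-1},
  {"wx":0,"wy":0,"wz":0,"x":0,"y":0,"z":2.5,"fingers":-1},
  {"wx":0,"wy":0,"wz":0,"x":0,"y":0,"z":2.5,"fingers":-1},
  {"wx":0,"wy":0,"wz":0,"x":0,"y":0,"z":2.5,"fingers":-0.42},
  {"wx":0,"wy":0,"wz":0,"x":0,"y":0,"z":2.5,"fingers":-0.42},
  {"wx":0,"wy":0,"wz":0,"x":0,"y":0,"z":2.5,"fingers":-0.42},
  {"wx":0,"wy":0,"wz":0,"x":0,"y":0,"z":-12,"fingers":-0.42},
  {"wx":0,"wy":0,"wz":0,"x":0,"y":0,"z":-50,"fingers":-0.3},
  {"wx":0,"wy":0,"wz":0,"x":0,"y":0,"z":-100,"fingers":-0.3},
  {"wx":0,"wy":0,"wz":0,"x":0,"y":0,"z":-120,"fingers":-0.3},
  {"wx":0,"wy":0,"wz":0,"x":0,"y":0,"z":-120,"fingers":-0.3},
])

```text
t: 24.1
tcp_pos: [0.4171, 0.3344, 0.1849]
eef_rot: [0.003, 0.476, 0.88, 0.005]
force: [0.0, 0.4, -0.8]
opening: 0.0303
gripper_force: 0.0
```

```bash
cat >> h.py <<'E'
def find_tray(p,z=.058):
    """frame silhouettes in picture -> centre in bay coordinates (mm from BO along BX, BY)"""
    for r in finder.silhouettes(p,"frame_a_c"):
        if r["conf"]<.3: continue
        k=max(cv2.findContours(r["mask"].astype(np.uint8),0,1)[0],key=cv2.contourArea); q=cv2.boxPoints(cv2.minAreaRect(k))
        for zz in (z,.028): 
            w=np.array([ray(p,u,v,zz)[:2] for u,v in q]); c=w.mean(0)
            e=sorted([w[1]-w[0],w[2]-w[1]],key=np.linalg.norm)
            print(round(r["conf"],2),"z",zz,"c",c.round(4),"bay xy",np.round([(c-BO)@BX*1e3,(c-BO)@BY*1e3],1),"ang",round(np.degrees(np.arctan2(e[1][1],e[1][0]))%180,1),[round(np.linalg.norm(v)*1e3) for v in e],"bbox",r["bbox"])
E
python3 - <<'E'
from h import *
s=st(); w=snapshot("wrist"); find_tray(w,.05)
b=snapshot("top"); find_tray(b,.045)
for r in rects(b,(255,180,390,270),110,0.014): print("frame",[np.round(v,4) for v in r])
E
```

```text
t 24.1 tcp [0.4171 0.3344 0.1849] R [[-0.547, 0.837, 0.009], [0.837, 0.547, 0.006], [0.0, 0.011, -1.0]] F [ 0.   0.4 -0.8] op 0.030343134249828936 0.0 q [ 0.036  0.356 -0.918  1.901  0.331  1.033 -0.442]
0.84 z 0.045 c [ 0.4485 -0.0647] bay xy [-222.9 -243.6] ang 149.8 [44, 81] bbox [296.3, 226.5, 316.5, 254.0]
0.84 z 0.028 c [ 0.45  -0.066] bay xy [-222.3 -245.5] ang 149.8 [44, 82] bbox [296.3, 226.5, 316.5, 254.0]
frame [array([ 0.4421, -0.0826]), np.float64(4.104), np.float64(83.1373), np.float64(60.7406)]
frame [array([ 0.4597, -0.1813]), np.float64(165.5221), np.float64(82.6195), np.float64(60.2251)]
frame [array([ 0.5612, -0.1845]), np.float64(81.0101), np.float64(83.7016), np.float64(59.8231)]
frame [array([ 0.5365, -0.313 ]), np.float64(178.2293), np.float64(197.3576), np.float64(43.8414)]
```

```bash
cat >> h.py <<'E'
def fit(p,c,ang,ztop,r=12,da=8,verbose=True):
    """fit top outline (outer+inner) of a frame by image gradient; returns centre, angle, score"""
    g=cv2.GaussianBlur(cv2.cvtColor(p["color"],cv2.COLOR_RGB2GRAY).astype(np.float32),(0,0),1.0)
    G=np.minimum(np.hypot(cv2.Sobel(g,5,1,0),cv2.Sobel(g,5,0,1)),120)
    t=np.linspace(-1,1,25); o=np.ones(25); sq=np.r_[np.c_[t,o],np.c_[t,-o],np.c_[o,t],np.c_[-o,t]]
    P=np.r_[sq*[.040,.028],sq*[.031,.019]]
    K,R,T=p["intrinsics"],p["R"],p["t"]
    def sc(dx,dy,a):
        th=np.radians(ang+a); M=np.array([[np.cos(th),-np.sin(th)],[np.sin(th),np.cos(th)]])
        W=np.c_[P@M.T+np.asarray(c)+[dx,dy],np.full(len(P),ztop)]; q=K@(R@W.T+T[:,None]); q=(q[:2]/q[2]).astype(np.float32)
        return cv2.remap(G,q[0],q[1],cv2.INTER_LINEAR).mean()
    S=[(sc(x*1e-3,y*1e-3,a),x,y,a) for x in np.arange(-r,r+1,1.5) for y in np.arange(-r,r+1,1.5) for a in np.arange(-da,da+1,2)]
    s,x,y,a=max(S); S=[(sc(X*1e-3,Y*1e-3,A),X,Y,A) for X in x+np.arange(-1.5,1.6,.5) for Y in y+np.arange(-1.5,1.6,.5) for A in a+np.arange(-2,2.1,.5)]
    s,x,y,a=max(S); C=np.asarray(c)+[x*1e-3,y*1e-3]
    if verbose: print("fit z%.3f"%ztop,C.round(4),"ang",round(ang+a,1),"score",round(float(s),1),"bay",np.round([(C-BO)@BX*1e3,(C-BO)@BY*1e3],1))
    return C,ang+a,s
E
python3 - <<'E'
from h import *
st(); w=snapshot("wrist"); b=snapshot("top")
print([proj(w,[*(bay(0)+.04*i*BX+.028*j*BY),.058]).round() for i in(-1,1) for j in (-1,1)])
for z in (.052,.058,.064,.07): fit(w,bay(0),33.2,z)
fit(b,bay(0),33.2,.058)
fit(b,[.4421,-.0826],4,.028); fit(b,[.4597,-.1813],-14.5,.028); fit(b,[.5612,-.1845],81,.028)
E
```

```text
t 24.3 tcp [0.4139 0.3305 0.1785] R [[-0.547, 0.837, -0.001], [0.837, 0.547, -0.001], [-0.0, -0.002, -1.0]] F [-0.4 -0.2 -0.6] op 0.02984874091832404 0.0 q [ 0.034  0.362 -0.913  1.909  0.332  1.032 -0.443]
[array([276., 240.]), array([275., 168.]), array([380., 240.]), array([386., 168.])]
fit z0.052 [0.4381 0.3566] ang 33.2 score 94.0 bay [ -0.9 114.6]
fit z0.058 [0.4376 0.3576] ang 32.7 score 106.2 bay [ -0.8 115.7]
fit z0.064 [0.4356 0.3586] ang 33.2 score 102.7 bay [ -1.9 117.6]
fit z0.070 [0.4336 0.3586] ang 33.2 score 87.7 bay [ -3.6 118.7]
fit z0.058 [0.4546 0.3361] ang 32.2 score 84.7 bay [ 1.7 88.4]
fit z0.028 [ 0.4406 -0.0821] ang 4.0 score 118.5 bay [-239.  -253.9]
fit z0.028 [ 0.4582 -0.1788] ang -14.5 score 118.5 bay [-277.3 -344.4]
fit z0.028 [ 0.5582 -0.182 ] ang 79.5 score 118.0 bay [-195.3 -401.9]
```

```bash
python3 - <<'E'
from h import *
st(); w=snapshot("wrist"); b=snapshot("top")
g=cv2.cvtColor(w["color"],cv2.COLOR_RGB2GRAY)
for x in (0,20,36):
  row=[]
  for y in range(60,160,3):
    u,v=proj(w,[*(BO+BX*x*1e-3+BY*y*1e-3),.058]); u,v=int(round(u)),int(round(v)); row.append(int(g[v,u]) if 0<=u<560 and 0<=v<420 else -1)
  print(x,row)
for z in (.03,.058):
  row=[]
  for x in range(-70,75,3):
    u,v=proj(w,[*(BO+BX*x*1e-3+BY*.115),z]); u,v=int(round(u)),int(round(v)); row.append(int(g[v,u]) if 0<=u<560 and 0<=v<420 else -1)
  print(z,row)
# ribs: gradient along BY at z .038 outside the frame's bay
G=np.abs(cv2.Sobel(cv2.GaussianBlur(g,(3,3),0).astype(np.float32),5,0,1))
for y in np.arange(-84,160,2):
  q=[proj(w,[*(BO+BX*x*1e-3+BY*y*1e-3),.038]) for x in range(-30,31,2)]
  q=[(int(round(u)),int(round(v))) for u,v in q]; q=[c for c in q if 0<=c[0]<560 and 0<=c[1]<420]
  if q: print((int(y),int(np.mean([G[v,u] for u,v in q]))),end=" ")
E
```

```text
t 24.4 tcp [0.4136 0.3304 0.1779] R [[-0.547, 0.837, -0.002], [0.837, 0.547, -0.001], [0.0, -0.003, -1.0]] F [-0.2  0.9 -0.7] op 0.03011559673902324 0.0 q [ 0.034  0.363 -0.913  1.909  0.332  1.032 -0.443]
0 [70, 56, 204, 204, 204, 209, 124, 173, 173, 180, 91, 87, 85, 134, 216, 212, 212, 212, 212, 215, 216, 215, 230, 229, 229, 98, 98, 215, 223, 234, 229, 233, 86, 92]
20 [199, 199, 198, 198, 197, 201, 197, 235, 181, 243, 103, 100, 96, 189, 190, 189, 192, 191, 192, 191, 193, 192, 229, 229, 230, 96, 97, 213, 216, 234, 230, 232, 87, 88]
36 [140, 114, 92, 174, 113, 117, 75, 168, 180, 230, 230, 229, 230, 228, 230, 229, 230, 228, 230, 229, 229, 230, 230, 153, 232, 163, 125, 179, 226, 235, 229, 231, 88, 86]
0.03 [200, 209, 209, 195, 201, 198, 103, 203, 206, 201, 230, 229, 230, 219, 210, 210, 215, 213, 214, 218, 215, 218, 215, 215, 209, 217, 212, 214, 220, 211, 214, 195, 194, 118, 79, 79, 230, 228, 229, 216, 52, 60, 99, 100, 100, 103, 101, 100, 102]
0.058 [202, 200, 206, 207, 196, 118, 201, 119, 117, 122, 232, 229, 231, 216, 209, 211, 211, 212, 214, 209, 217, 216, 214, 209, 213, 209, 219, 212
[... 529 characters left out ...]
) (8, 160) (10, 52) (12, 55) (14, 28) (16, 16) (18, 19) (20, 14) (22, 14) (24, 20) (26, 18) (28, 17) (30, 22) (32, 11) (34, 14) (36, 11) (38, 13) (40, 28) (42, 62) (44, 71) (46, 24) (48, 17) (50, 8) (52, 15) (54, 111) (56, 6) (58, 4) (60, 7) (62, 7) (64, 10) (66, 47) (68, 67) (70, 111) (72, 5) (74, 4) (76, 5) (78, 11) (80, 290) (82, 8) (84, 5) (86, 5) (88, 8) (90, 154) (92, 41) (94, 35) (96, 53) (98, 41) (100, 21) (102, 5) (104, 14) (106, 17) (108, 8) (110, 4) (112, 10) (114, 5) (116, 4) (118, 6) (120, 83) (122, 23) (124, 0) (126, 0) (128, 12) (130, 333) (132, 26) (134, 16) (136, 298) (138, 24) (140, 46) (142, 207) (144, 511) (146, 7) (148, 0) (150, 12) (152, 395) (154, 9) (156, 10) (158, 3)
```

```bash
python3 - <<'E'
from h import *
go([.45,.21,.29],123.2)
E
```

```text
t 24.5 shift [-120.9  -36.  -111.8] turn [-0.13 -0.02 -0.02] rows>=3.4
```

Request:
step_arm([
  {"wx":0,"wy":0,"wz":0,"x":-40,"y":-12,"z":-40,"fingers":-0.3},
  {"wx":0,"wy":0,"wz":0,"x":-80,"y":-24,"z":-80,"fingers":-0.3},
  {"wx":0,"wy":0,"wz":0,"x":-121,"y":-36,"z":-111,"fingers":-0.3},
  {"wx":0,"wy":0,"wz":0,"x":-121,"y":-36,"z":-111,"fingers":-0.3},
  {"wx":0,"wy":0,"wz":0,"x":-121,"y":-36,"z":-111,"fingers":-0.3},
  {"wx":0,"wy":0,"wz":0,"x":-121,"y":-36,"z":-111,"fingers":-0.3},
  {"wx":0,"wy":0,"wz":0,"x":-121,"y":-36,"z":-111,"fingers":-0.3},
  {"wx":0,"wy":0,"wz":0,"x":-121,"y":-36,"z":-111,"fingers":-0.3},
])

```text
t: 25.3
tcp_pos: [0.4489, 0.2118, 0.289]
eef_rot: [-0.001, 0.474, 0.88, -0.001]
force: [-0.1, 0.4, 0.3]
opening: 0.0296
gripper_force: 0.0
```

```bash
cat >> h.py <<'E'
def rectify(p,z,x0=-110,x1=90,y0=-150,y1=160):
    """1 mm grid image of plane z in bay coordinates, rows=y', cols=x'"""
    x,y=np.meshgrid(np.arange(x0,x1)*1e-3,np.arange(y0,y1)*1e-3)
    W=np.stack([BO[0]+BX[0]*x+BY[0]*y,BO[1]+BX[1]*x+BY[1]*y,np.full_like(x,z)],0).reshape(3,-1)
    q=p["intrinsics"]@(p["R"]@W+p["t"][:,None]); q=(q[:2]/q[2]).astype(np.float32).reshape(2,*x.shape)
    return cv2.remap(cv2.cvtColor(p["color"],cv2.COLOR_RGB2GRAY),q[0],q[1],cv2.INTER_LINEAR,borderValue=0).astype(float)
E
python3 - <<'E'
from h import *
st(); w=snapshot("wrist")
def edges(prof,base,th=8):
    d=np.gradient(cv2.GaussianBlur(prof.reshape(-1,1),(1,3),0).ravel()); return [(base+i,int(d[i])) for i in range(1,len(d)-1) if abs(d[i])>th and abs(d[i])>=abs(d[i-1]) and abs(d[i])>abs(d[i+1])]
I=rectify(w,.038); 
print("ribs z38",edges(I[:,90:130].mean(1),-150))
print("floor cols",edges(rectify(w,.04)[185-20:185+20].mean(0),-110))  # bay1, stop
I=rectify(w,.058)
print("frame y",edges(I[:,100:125].mean(1),-150)); print("frame x", edges(I[245:265].mean(0),-110))
E
```

```text
t 25.3 tcp [0.4489 0.2118 0.289 ] R [[-0.55, 0.835, -0.003], [0.835, 0.55, 0.0], [0.002, -0.002, -1.0]] F [-0.1  0.4  0.3] op 0.02956472998733345 0.0 q [ 0.368  0.129 -0.941  1.863  0.109  1.207 -0.027]
ribs z38 [(-131, 25), (-116, 11), (-67, -40), (-64, 47), (3, -35), (5, 41), (67, -23), (70, 25), (74, -29), (79, 50), (120, -29), (124, -22), (128, 57), (138, -68), (141, 60), (152, -69)]
floor cols [(-102, 31), (-95, -45), (-91, 61), (-57, -18), (-55, 21), (35, -41), (41, 54), (45, -56), (50, 17), (76, -13), (80, 32)]
frame y [(-138, 10), (-121, 40), (-60, -44), (-57, 47), (6, -37), (8, 40), (67, -25), (69, 22), (73, -29), (78, 46), (117, -30), (120, -21), (125, 59), (134, -68), (137, 63), (147, -68)]
frame x [(-101, 33), (-94, -49), (-90, 62), (-58, -19), (-55, 18), (-45, -44), (-42, 49), (21, -34), (29, 54), (40, -62), (44, 18), (69, -14), (73, 33)]
```

```bash
python3 - <<'E'
from h import *
w=snapshot("wrist"); I=cv2.GaussianBlur(rectify(w,.058),(3,3),0)
for x in (-39,-36,-33,-20,-5,10,25,32,35,38):
    c=I[:,x+110-1:x+110+2].mean(1); d=np.gradient(c)
    print(x,[(i-150,int(d[i])) for i in range(205,305) if abs(d[i])>12 and abs(d[i])>=abs(d[i-1]) and abs(d[i])>abs(d[i+1])])
for y in (80,83,90,105,120,128,131):
    c=I[y+150-1:y+152].mean(0); d=np.gradient(c)
    print("y",y,[(i-110,int(d[i])) for i in range(40,170) if abs(d[i])>12 and abs(d[i])>=abs(d[i-1]) and abs(d[i])>abs(d[i+1])])
E
```

```text
-39 [(67, -32), (70, 28), (75, -32), (78, 48), (81, -29), (84, 25), (127, -26), (131, 26), (134, -59), (137, 67), (147, -75)]
-36 [(67, -18), (70, 21), (73, -28), (78, 46), (81, -35), (84, 31), (128, -31), (131, 31), (134, -60), (137, 67), (147, -75)]
-33 [(67, -31), (69, 27), (74, -29), (78, 40), (116, -14), (125, 22), (134, -54), (137, 67), (147, -75)]
-20 [(67, -22), (69, 20), (73, -29), (78, 46), (117, -29), (120, -25), (125, 59), (134, -65), (137, 67), (147, -74)]
-5 [(67, -21), (69, 19), (74, -29), (78, 45), (117, -34), (120, -22), (125, 59), (134, -65), (137, 67), (147, -74)]
10 [(67, -24), (69, 21), (74, -27), (78, 45), (117, -27), (120, -24), (125, 59), (134, -65), (138, 66), (147, -74)]
25 [(67, -17), (69, 20), (73, -30), (78, 46), (87, -55), (125, 59), (134, -66), (137, 65), (147, -75)]
32 [(70, 25), (73, -29), (78, 57), (81, -24), (85, 25), (127, -26), (131, 32), (134, -65), (138, 64), (147, -75)]
35 [(78, 45), (81, -34), (84, 32), (128, -32), (131, 33), (134, -45), (137, 42), (147, -75)]
38 [(147, -77)]
y 80 [(-58, -18), (-56, 19), (-45, -44), (-42, 45), (-39, -12), (-36, 12), (-31, 12), (32, -18), (35, 17), (40, -58), (44, 18)]
y 83 [(-58, -17), (-56, 17), (-44, -39), (-42, 44), (-39, -35), (-35, 31), (-31, 12), (32, -40), (36, 37), (40, -60), (44, 17)]
y 90 [(-58, -18), (-56, 18), (-45, -45), (-41, 47), (21, -35), (29, 51), (40, -58), (44, 18)]
y 105 [(-58, -23), (-56, 21), (-45, -44), (-41, 50), (21, -30), (29, 56), (40, -64), (44, 19)]
y 120 [(-58, -25), (-56, 22), (-44, -46), (-41, 47), (-33, -44), (29, 51), (40, -60), (44, 18)]
y 128 [(-58, -26), (-56, 25), (-44, -44), (-41, 34), (-39, -29), (-35, 28), (32, -32), (35, 30), (40, -59), (44, 17)]
y 131 [(-64, -12), (-58, -15), (-56, 26), (-53, -20), (-41, 28), (-39, -25), (-36, 22), (32, -27), (35, 26), (40, -63), (44, 19)]
```

The frame lies flat in bay 0: its outline is 56 mm wide at every section at z=58 mm, resting against the back stop. The true bay centres are 7 mm nearer than I assumed, so I correct that. Next is frame b.

```bash
cat >> h.py <<'E'
BO=BO-.007*BX+.001*BY
E
python3 - <<'E'
from h import *
b=snapshot("top")
for r in rects(b,(270,200,390,270),110,0.014): print("frame",[np.round(v,4) for v in r])
p=wallgrip([.4415,-.0823],4.1); print(p); go([*p,.10],94.1)
E
```

```text
frame [array([ 0.4421, -0.0826]), np.float64(4.104), np.float64(83.1373), np.float64(60.7406)]
frame [array([ 0.4597, -0.1813]), np.float64(165.5221), np.float64(82.6195), np.float64(60.2251)]
frame [array([ 0.5047, -0.3121]), np.float64(178.2293), np.float64(133.7202), np.float64(43.5211)]
frame [array([ 0.5542, -0.1835]), np.float64(81.026), np.float64(83.0577), np.float64(45.7039)]
[ 0.40609085 -0.08483816]
t 25.4 shift [-223.7 -198.7  189.6] turn [-0.08 -0.03 29.2 ] rows>=7.1
```

Request:
step_arm([
  {"wx":0,"wy":0,"wz":29.2,"x":-224,"y":-199,"z":100,"fingers":-0.3},
  {"wx":0,"wy":0,"wz":29.2,"x":-224,"y":-199,"z":100,"fingers":-0.3},
  {"wx":0,"wy":0,"wz":29.2,"x":-224,"y":-199,"z":100,"fingers":-0.3},
  {"wx":0,"wy":0,"wz":29.2,"x":-224,"y":-199,"z":100,"fingers":-0.3},
  {"wx":0,"wy":0,"wz":29.2,"x":-224,"y":-199,"z":100,"fingers":-0.3},
  {"wx":0,"wy":0,"wz":29.2,"x":-224,"y":-199,"z":100,"fingers":-0.3},
  {"wx":0,"wy":0,"wz":29.2,"x":-224,"y":-199,"z":100,"fingers":-0.3},
  {"wx":0,"wy":0,"wz":29.2,"x":-224,"y":-199,"z":150,"fingers":-0.3},
  {"wx":0,"wy":0,"wz":29.2,"x":-224,"y":-199,"z":190,"fingers":-0.3},
  {"wx":0,"wy":0,"wz":29.2,"x":-224,"y":-199,"z":190,"fingers":-0.3},
  {"wx":0,"wy":0,"wz":29.2,"x":-224,"y":-199,"z":190,"fingers":-0.3},
])

```text
t: 26.55
tcp_pos: [0.4062, -0.0853, 0.1002]
eef_rot: [-0.001, 0.682, 0.732, -0.0]
force: [-0.6, 0.5, -0.3]
opening: 0.0298
gripper_force: 0.0
```

```bash
python3 - <<'E'
from h import *
w=snapshot("wrist"); C,a,s=fit(w,[.4415,-.0823],4.1,.028,r=8); p=wallgrip(C,a); go([*p,.024],90+a)
E
```

```text
fit z0.028 [ 0.44   -0.0823] ang 4.1 score 117.1 bay [-232.6 -254.7]
t 26.6 shift [ 1.1 -3.3 77.5] turn [ 0.11  0.01 -0.07] rows>=1.6
```

Request:
step_arm([
  {"wx":0,"wy":0,"wz":0,"x":0.5,"y":-1.5,"z":30,"fingers":-0.3},
  {"wx":0,"wy":0,"wz":0,"x":0.5,"y":-1.5,"z":55,"fingers":-0.3},
  {"wx":0,"wy":0,"wz":0,"x":0.5,"y":-1.5,"z":70,"fingers":-0.3},
  {"wx":0,"wy":0,"wz":0,"x":0.5,"y":-1.5,"z":77,"fingers":-0.3},
  {"wx":0,"wy":0,"wz":0,"x":0.5,"y":-1.5,"z":77,"fingers":-0.3},
  {"wx":0,"wy":0,"wz":0,"x":0.5,"y":-1.5,"z":77,"fingers":-1},
  {"wx":0,"wy":0,"wz":0,"x":0.5,"y":-1.5,"z":77,"fingers":-1},
  {"wx":0,"wy":0,"wz":0,"x":0.5,"y":-1.5,"z":77,"fingers":-1},
  {"wx":0,"wy":0,"wz":0,"x":0.5,"y":-1.5,"z":77,"fingers":-1},
  {"wx":0,"wy":0,"wz":0,"x":0.5,"y":-1.5,"z":77,"fingers":-1},
])

```text
t: 27.6
tcp_pos: [0.4065, -0.0861, 0.025]
eef_rot: [0.002, 0.682, 0.731, 0.0]
force: [-1.8, 0.9, 5.4]
opening: 0.0068
gripper_force: 60.1
```

Request:
step_arm([
  {"wx":0,"wy":0,"wz":0,"x":0,"y":0,"z":-15,"fingers":-1},
  {"wx":0,"wy":0,"wz":0,"x":0,"y":0,"z":-40,"fingers":-1},
  {"wx":0,"wy":0,"wz":0,"x":0,"y":0,"z":-80,"fingers":-1},
  {"wx":0,"wy":0,"wz":0,"x":0,"y":0,"z":-125,"fingers":-1},
  {"wx":0,"wy":0,"wz":0,"x":0,"y":0,"z":-125,"fingers":-1},
  {"wx":0,"wy":0,"wz":0,"x":0,"y":0,"z":-125,"fingers":-1},
])

```text
t: 28.2
tcp_pos: [0.4058, -0.0862, 0.1498]
eef_rot: [0.002, 0.682, 0.731, 0.0]
force: [-0.7, -0.0, -3.2]
opening: 0.0073
gripper_force: 59.2
```

```bash
python3 - <<'E'
from h import *
s=st(); p=wallgrip(bay(1),33.2); print(p); go([*p,.15],123.2)
E
```

```text
t 28.2 tcp [ 0.4058 -0.0862  0.1498] R [[-0.069, 0.998, 0.003], [0.998, 0.069, -0.002], [-0.003, 0.003, -1.0]] F [-0.7 -0.  -3.2] op 0.007269570195027786 59.18487310409546 q [ 0.75   0.089 -0.655  2.194  0.073  0.875  0.119]
[0.44632367 0.26805311]
t 28.2 shift [350.6  64.9  -0.9] turn [  0.14   0.2  -29.25] rows>=7.1
```

Request:
step_arm([
  {"wx":0,"wy":0,"wz":-4,"x":45,"y":8,"z":0,"fingers":-1},
  {"wx":0,"wy":0,"wz":-8,"x":90,"y":16,"z":0,"fingers":-1},
  {"wx":0,"wy":0,"wz":-12,"x":135,"y":25,"z":0,"fingers":-1},
  {"wx":0,"wy":0,"wz":-16,"x":180,"y":33,"z":0,"fingers":-1},
  {"wx":0,"wy":0,"wz":-20,"x":225,"y":42,"z":0,"fingers":-1},
  {"wx":0,"wy":0,"wz":-24,"x":270,"y":50,"z":0,"fingers":-1},
  {"wx":0,"wy":0,"wz":-27,"x":315,"y":58,"z":0,"fingers":-1},
  {"wx":0,"wy":0,"wz":-29.2,"x":350,"y":65,"z":0,"fingers":-1},
  {"wx":0,"wy":0,"wz":-29.2,"x":350,"y":65,"z":0,"fingers":-1},
  {"wx":0,"wy":0,"wz":-29.2,"x":350,"y":65,"z":0,"fingers":-1},
  {"wx":0,"wy":0,"wz":-29.2,"x":350,"y":65,"z":0,"fingers":-1},
  {"wx":0,"wy":0,"wz":-29.2,"x":350,"y":65,"z":0,"fingers":-1},
])

```text
t: 29.4
tcp_pos: [0.4453, 0.2655, 0.1472]
eef_rot: [-0.0, 0.477, 0.879, -0.001]
force: [-0.0, -0.4, -1.5]
opening: 0.0071
gripper_force: 59.2
```

```bash
python3 - <<'E'
from h import *
s=st(); p=wallgrip(bay(1),33.2); go([*p,.055],123.2)
E
```

```text
t 29.4 tcp [0.4453 0.2655 0.1472] R [[-0.545, 0.838, -0.002], [0.838, 0.545, -0.002], [-0.001, -0.003, -1.0]] F [-0.  -0.4 -1.5] op 0.0070732827714163745 59.21347796916962 q [ 0.152  0.383 -0.89   1.958  0.361  0.969 -0.336]
t 29.4 shift [ 1.6  2.5 92.2] turn [-0.15  0.06 -0.18] rows>=1.8
```

Request:
step_arm([
  {"wx":0,"wy":0,"wz":0,"x":1,"y":2,"z":30,"fingers":-1},
  {"wx":0,"wy":0,"wz":0,"x":1,"y":2,"z":55,"fingers":-1},
  {"wx":0,"wy":0,"wz":0,"x":1,"y":2,"z":70,"fingers":-1},
  {"wx":0,"wy":0,"wz":0,"x":1,"y":2,"z":80,"fingers":-1},
  {"wx":0,"wy":0,"wz":0,"x":1,"y":2,"z":87,"fingers":-1},
  {"wx":0,"wy":0,"wz":0,"x":1,"y":2,"z":91,"fingers":-1},
  {"wx":0,"wy":0,"wz":0,"x":1,"y":2,"z":91,"fingers":-1},
])

```text
t: 30.1
tcp_pos: [0.4468, 0.27, 0.0574]
eef_rot: [0.0, 0.476, 0.88, 0.0]
force: [0.2, -0.2, -1.1]
opening: 0.0071
gripper_force: 59.3
```

```bash
python3 - <<'E'
from h import *
s=st(); p=wallgrip(bay(1),33.2); go([*p,.055],123.2)
E
```

```text
t 30.1 tcp [0.4468 0.27   0.0574] R [[-0.547, 0.837, 0.0], [0.837, 0.547, 0.0], [-0.0, 0.0, -1.0]] F [ 0.2 -0.2 -1.1] op 0.0070901630975408894 59.25560116767883 q [ 0.051  0.526 -0.791  2.002  0.51   0.82  -0.454]
t 30.1 shift [-1.3 -1.5  2.4] turn [ 0.02  0.   -0.03] rows>=0.1
```

Request:
step_arm([
  {"wx":0,"wy":0,"wz":0,"x":-1,"y":-1,"z":1.5,"fingers":-1},
  {"wx":0,"wy":0,"wz":0,"x":-1,"y":-1,"z":2.5,"fingers":-1},
  {"wx":0,"wy":0,"wz":0,"x":-1,"y":-1,"z":2.5,"fingers":-1},
  {"wx":0,"wy":0,"wz":0,"x":-1,"y":-1,"z":2.5,"fingers":-0.42},
  {"wx":0,"wy":0,"wz":0,"x":-1,"y":-1,"z":2.5,"fingers":-0.42},
  {"wx":0,"wy":0,"wz":0,"x":-1,"y":-1,"z":2.5,"fingers":-0.42},
  {"wx":0,"wy":0,"wz":0,"x":-1,"y":-1,"z":-12,"fingers":-0.42},
  {"wx":0,"wy":0,"wz":0,"x":-1,"y":-1,"z":-50,"fingers":-0.3},
  {"wx":0,"wy":0,"wz":0,"x":-1,"y":-1,"z":-100,"fingers":-0.3},
  {"wx":0,"wy":0,"wz":0,"x":-20,"y":-20,"z":-140,"fingers":-0.3},
  {"wx":0,"wy":0,"wz":0,"x":-30,"y":-30,"z":-180,"fingers":-0.3},
  {"wx":0,"wy":0,"wz":0,"x":-30,"y":-30,"z":-180,"fingers":-0.3},
])

```text
t: 31.3
tcp_pos: [0.4415, 0.2288, 0.2438]
eef_rot: [0.005, 0.477, 0.879, 0.003]
force: [0.8, 0.2, 0.5]
opening: 0.0297
gripper_force: 0.0
```

```bash
cat >> h.py <<'E'
def traycheck(p,i):
    """edges of top outline of frame in bay i at z 58 (mm in bay frame; ideal x +-40, y +-28 about bay centre)"""
    I=cv2.GaussianBlur(rectify(p,.058),(3,3),0); yc=int(105-70*i)
    pk=lambda c,b,lo,hi:[(j-b,int(d)) for j,d in enumerate(np.gradient(c)) if lo<j-b<hi and abs(d)>14 and abs(d)>=abs(np.gradient(c)[j-1]) and abs(d)>abs(np.gradient(c)[j+1])]
    for x in (-37,-20,20,34): print(i,"x",x,pk(I[:,x+109:x+112].mean(1)-0,150+yc,-40,40))
    for y in (-20,0,24): print(i,"y",y,pk(I[yc+y+149:yc+y+152].mean(0),110,-60,60))
E
python3 - <<'E'
from h import *
st(); w=snapshot("wrist"); traycheck(w,1); traycheck(w,0)
b=snapshot("top")
for r in rects(b,(280,200,375,270),110,0.014): print("frame",[np.round(v,4) for v in r])
p=wallgrip([.459,-.180],-14.5); go([*p,.1],75.5)
E
```

```text
t 31.3 tcp [0.4415 0.2288 0.2438] R [[-0.545, 0.839, 0.012], [0.839, 0.545, 0.001], [-0.005, 0.011, -1.0]] F [0.8 0.2 0.5] op 0.02971479294292344 0.0 q [ 0.343  0.186 -0.98   1.923  0.179  1.109 -0.131]
1 x -37 [(-28, -40), (-26, 39), (-23, -36), (-19, 40), (24, -36), (27, 33), (30, -25), (32, 28), (39, -19)]
1 x -20 [(-28, -36), (-26, 44), (-17, -46), (-12, 41), (19, -23), (22, 26), (30, -31), (32, 22), (35, 15), (39, -24)]
1 x 20 [(-28, -37), (-26, 46), (-17, -45), (-12, 27), (19, -23), (21, 35), (30, -36), (32, 16), (35, 16), (39, -22)]
1 x 34 [(-28, -40), (-26, 41), (-23, -41), (-19, 39), (24, -41), (27, 36), (30, -22), (35, 19), (39, -26)]
1 y -20 [(-43, -34), (-40, 39), (-38, -34), (-34, 28), (33, -35), (36, 29), (39, -57), (42, 52), (46, -53), (49, 15)]
1 y 0 [(-43, -35), (-40, 49), (22, -31), (30, 51), (39, -61), (42, 54), (46, -52), (49, 15)]
1 y 24 [(-51, -18), (-49, 18), (-43, -39), (-40, 42), (-38, -23), (-35, 22), (33, -28), (36, 26), (39, -61), (42, 52), (46, -58), (49, 17)]
0 x -37 [(-38, 28), (-31, -19), (-27, -19), (20, 14), (23, 14), (28, -32), (32, 62)]
0 x -20 [(-
[... 153 characters left out ...]
 -29), (16, -19), (19, 58), (28, -62), (32, 63)]
0 x 34 [(-35, 19), (-31, -26), (-28, 39), (-19, -49), (19, 52), (28, -62), (32, 61)]
0 y -20 [(-51, -16), (-49, 15), (-38, -42), (-35, 52), (46, -60), (49, 17)]
0 y 0 [(-51, -17), (-49, 18), (-38, -42), (-35, 49), (27, -30), (36, 52), (46, -58), (49, 17)]
0 y 24 [(-51, -22), (-49, 25), (-37, -36), (-35, 27), (-32, -36), (-29, 35), (38, -36), (42, 39), (46, -60), (49, 17)]
frame [array([ 0.4597, -0.1813]), np.float64(165.5221), np.float64(82.6195), np.float64(60.2251)]
frame [array([ 0.5542, -0.1835]), np.float64(81.026), np.float64(83.0577), np.float64(45.7039)]
t 31.4 shift [-326.6 -230.6  139.1] turn [2.400e-01 4.000e-02 4.762e+01] rows>=8.5
```

Both placed frames are flat. Now frame c.

Request:
step_arm([
  {"wx":0,"wy":0,"wz":47.6,"x":-327,"y":-231,"z":60,"fingers":-0.3},
  {"wx":0,"wy":0,"wz":47.6,"x":-327,"y":-231,"z":60,"fingers":-0.3},
  {"wx":0,"wy":0,"wz":47.6,"x":-327,"y":-231,"z":60,"fingers":-0.3},
  {"wx":0,"wy":0,"wz":47.6,"x":-327,"y":-231,"z":60,"fingers":-0.3},
  {"wx":0,"wy":0,"wz":47.6,"x":-327,"y":-231,"z":60,"fingers":-0.3},
  {"wx":0,"wy":0,"wz":47.6,"x":-327,"y":-231,"z":60,"fingers":-0.3},
  {"wx":0,"wy":0,"wz":47.6,"x":-327,"y":-231,"z":60,"fingers":-0.3},
  {"wx":0,"wy":0,"wz":47.6,"x":-327,"y":-231,"z":60,"fingers":-0.3},
  {"wx":0,"wy":0,"wz":47.6,"x":-327,"y":-231,"z":90,"fingers":-0.3},
  {"wx":0,"wy":0,"wz":47.6,"x":-327,"y":-231,"z":138,"fingers":-0.3},
  {"wx":0,"wy":0,"wz":47.6,"x":-327,"y":-231,"z":138,"fingers":-0.3},
  {"wx":0,"wy":0,"wz":47.6,"x":-327,"y":-231,"z":138,"fingers":-0.3},
])

```text
t: 32.6
tcp_pos: [0.422, -0.1699, 0.0977]
eef_rot: [-0.003, 0.79, 0.614, -0.001]
force: [1.0, -0.6, 0.9]
opening: 0.0302
gripper_force: 0.0
```

```bash
python3 - <<'E'
from h import *
st(); w=snapshot("wrist"); C,a,s=fit(w,[.459,-.180],-14.5,.028,r=9); p=wallgrip(C,a); go([*p,.024],90+a)
E
```

```text
t 32.6 tcp [ 0.422  -0.1699  0.0977] R [[0.247, 0.969, -0.005], [0.969, -0.247, 0.003], [0.002, -0.005, -1.0]] F [ 1.  -0.6  0.9] op 0.030236849298848414 0.0 q [ 0.803  0.264 -0.554  2.141  0.192  0.789 -0.121]
fit z0.028 [ 0.4575 -0.1795] ang -14.0 score 117.0 bay [-271.2 -345.6]
t 32.6 shift [-0.6 -0.7 75.6] turn [-0.03 -0.05 -0.3 ] rows>=1.5
```

Request:
step_arm([
  {"wx":0,"wy":0,"wz":0,"x":0,"y":0,"z":30,"fingers":-0.3},
  {"wx":0,"wy":0,"wz":0,"x":0,"y":0,"z":55,"fingers":-0.3},
  {"wx":0,"wy":0,"wz":0,"x":0,"y":0,"z":70,"fingers":-0.3},
  {"wx":0,"wy":0,"wz":0,"x":0,"y":0,"z":76,"fingers":-0.3},
  {"wx":0,"wy":0,"wz":0,"x":0,"y":0,"z":76,"fingers":-0.3},
  {"wx":0,"wy":0,"wz":0,"x":0,"y":0,"z":76,"fingers":-1},
  {"wx":0,"wy":0,"wz":0,"x":0,"y":0,"z":76,"fingers":-1},
  {"wx":0,"wy":0,"wz":0,"x":0,"y":0,"z":76,"fingers":-1},
  {"wx":0,"wy":0,"wz":0,"x":0,"y":0,"z":76,"fingers":-1},
  {"wx":0,"wy":0,"wz":0,"x":0,"y":0,"z":76,"fingers":-1},
])

```text
t: 33.65
tcp_pos: [0.4251, -0.1721, 0.0251]
eef_rot: [0.001, 0.79, 0.613, 0.001]
force: [-0.8, -0.3, 5.8]
opening: 0.0071
gripper_force: 60.6
```

Request:
step_arm([
  {"wx":0,"wy":0,"wz":0,"x":0,"y":0,"z":-15,"fingers":-1},
  {"wx":0,"wy":0,"wz":0,"x":0,"y":0,"z":-40,"fingers":-1},
  {"wx":0,"wy":0,"wz":0,"x":0,"y":0,"z":-80,"fingers":-1},
  {"wx":0,"wy":0,"wz":0,"x":0,"y":0,"z":-125,"fingers":-1},
  {"wx":0,"wy":0,"wz":0,"x":0,"y":0,"z":-125,"fingers":-1},
  {"wx":0,"wy":0,"wz":0,"x":0,"y":0,"z":-125,"fingers":-1},
])

```text
t: 34.25
tcp_pos: [0.4242, -0.1723, 0.1498]
eef_rot: [0.002, 0.79, 0.613, 0.0]
force: [-0.2, 0.8, -2.6]
opening: 0.0072
gripper_force: 59.5
```

```bash
python3 - <<'E'
from h import *
s=st(); p=wallgrip(bay(2)-.001*BY,33.2); print(p); go([*p,.15],123.2)
E
```

```text
t 34.25 tcp [ 0.4242 -0.1723  0.1498] R [[0.249, 0.968, 0.003], [0.968, -0.249, -0.002], [-0.002, 0.003, -1.0]] F [-0.2  0.8 -2.6] op 0.007156934467121166 59.51082408428192 q [ 0.848  0.175 -0.588  2.105  0.126  0.891 -0.065]
[0.48520327 0.20864031]
t 34.2 shift [384.1 -36.   -1. ] turn [  0.14   0.17 -47.64] rows>=7.7
```

Request:
step_arm([
  {"wx":0,"wy":0,"wz":-6,"x":45,"y":-4,"z":0,"fingers":-1},
  {"wx":0,"wy":0,"wz":-12,"x":90,"y":-8,"z":0,"fingers":-1},
  {"wx":0,"wy":0,"wz":-18,"x":135,"y":-12,"z":0,"fingers":-1},
  {"wx":0,"wy":0,"wz":-24,"x":180,"y":-16,"z":0,"fingers":-1},
  {"wx":0,"wy":0,"wz":-30,"x":225,"y":-21,"z":0,"fingers":-1},
  {"wx":0,"wy":0,"wz":-35,"x":270,"y":-25,"z":0,"fingers":-1},
  {"wx":0,"wy":0,"wz":-40,"x":315,"y":-30,"z":0,"fingers":-1},
  {"wx":0,"wy":0,"wz":-45,"x":355,"y":-33,"z":0,"fingers":-1},
  {"wx":0,"wy":0,"wz":-47.6,"x":384,"y":-36,"z":0,"fingers":-1},
  {"wx":0,"wy":0,"wz":-47.6,"x":384,"y":-36,"z":0,"fingers":-1},
  {"wx":0,"wy":0,"wz":-47.6,"x":384,"y":-36,"z":0,"fingers":-1},
  {"wx":0,"wy":0,"wz":-47.6,"x":384,"y":-36,"z":0,"fingers":-1},
])

```text
t: 35.45
tcp_pos: [0.4832, 0.207, 0.1466]
eef_rot: [-0.001, 0.477, 0.879, -0.002]
force: [-0.2, 0.2, -1.7]
opening: 0.0068
gripper_force: 59.5
```

```bash
python3 - <<'E'
from h import *
s=st(); p=wallgrip(bay(2)-.001*BY,33.2); go([*p,.055],123.2)
E
```

```text
t 35.45 tcp [0.4832 0.207  0.1466] R [[-0.546, 0.838, -0.003], [0.838, 0.546, -0.002], [-0.0, -0.004, -1.0]] F [-0.2  0.2 -1.7] op 0.006772726008076942 59.548691511154175 q [ 0.27   0.396 -0.878  1.941  0.367  0.975 -0.204]
t 35.5 shift [ 0.3  2.9 91.6] turn [-0.23  0.01 -0.12] rows>=1.8
```

Request:
step_arm([
  {"wx":0,"wy":0,"wz":0,"x":0,"y":1.5,"z":30,"fingers":-1},
  {"wx":0,"wy":0,"wz":0,"x":0,"y":1.5,"z":55,"fingers":-1},
  {"wx":0,"wy":0,"wz":0,"x":0,"y":1.5,"z":70,"fingers":-1},
  {"wx":0,"wy":0,"wz":0,"x":0,"y":1.5,"z":80,"fingers":-1},
  {"wx":0,"wy":0,"wz":0,"x":0,"y":1.5,"z":87,"fingers":-1},
  {"wx":0,"wy":0,"wz":0,"x":0,"y":1.5,"z":90,"fingers":-1},
  {"wx":0,"wy":0,"wz":0,"x":0,"y":1.5,"z":90,"fingers":-1},
])

```text
t: 36.15
tcp_pos: [0.4859, 0.21, 0.0585]
eef_rot: [0.0, 0.476, 0.879, 0.0]
force: [-0.1, 0.3, -1.2]
opening: 0.0074
gripper_force: 59.5
```

```bash
python3 - <<'E'
from h import *
s=st(); p=wallgrip(bay(2)-.001*BY,33.2); go([*p,.055],123.2)
E
```

```text
t 36.15 tcp [0.4859 0.21   0.0585] R [[-0.547, 0.837, 0.001], [0.837, 0.547, 0.0], [-0.0, 0.001, -1.0]] F [-0.1  0.3 -1.2] op 0.007410647726663984 59.543330669403076 q [ 0.177  0.533 -0.784  1.985  0.509  0.828 -0.315]
t 36.1 shift [-0.8 -1.3  3.5] turn [ 0.03  0.01 -0.04] rows>=0.1
```

Request:
step_arm([
  {"wx":0,"wy":0,"wz":0,"x":-1,"y":-1,"z":2,"fingers":-1},
  {"wx":0,"wy":0,"wz":0,"x":-1,"y":-1,"z":3.5,"fingers":-1},
  {"wx":0,"wy":0,"wz":0,"x":-1,"y":-1,"z":3.5,"fingers":-1},
  {"wx":0,"wy":0,"wz":0,"x":-1,"y":-1,"z":3.5,"fingers":-0.42},
  {"wx":0,"wy":0,"wz":0,"x":-1,"y":-1,"z":3.5,"fingers":-0.42},
  {"wx":0,"wy":0,"wz":0,"x":-1,"y":-1,"z":3.5,"fingers":-0.42},
  {"wx":0,"wy":0,"wz":0,"x":-1,"y":-1,"z":-12,"fingers":-0.42},
  {"wx":0,"wy":0,"wz":0,"x":-1,"y":-1,"z":-50,"fingers":-0.3},
  {"wx":0,"wy":0,"wz":0,"x":-1,"y":-1,"z":-100,"fingers":-0.3},
  {"wx":0,"wy":0,"wz":0,"x":-20,"y":-20,"z":-140,"fingers":-0.3},
  {"wx":0,"wy":0,"wz":0,"x":-30,"y":-30,"z":-180,"fingers":-0.3},
  {"wx":0,"wy":0,"wz":0,"x":-30,"y":-30,"z":-180,"fingers":-0.3},
])

```text
t: 37.35
tcp_pos: [0.4808, 0.1682, 0.245]
eef_rot: [0.005, 0.477, 0.879, 0.003]
force: [0.2, 0.3, 0.4]
opening: 0.0298
gripper_force: 0.0
```

```bash
python3 - <<'E'
from h import *
st(); w=snapshot("wrist"); traycheck(w,2)
b=snapshot("top")
for r in rects(b,(280,200,375,270),95,0.014): print("frame",[np.round(v,4) for v in r])
C,a,s=fit(b,[.558,-.183],80,.028); p=wallgrip(C,a+180); print(p); go([*p,.12],a-90)
E
```

```text
t 37.35 tcp [0.4808 0.1682 0.245 ] R [[-0.544, 0.839, 0.012], [0.839, 0.544, 0.0], [-0.007, 0.01, -1.0]] F [0.2 0.3 0.4] op 0.029800229241815968 0.0 q [ 0.454  0.213 -0.96   1.897  0.2    1.118 -0.006]
2 x -37 [(-25, -33), (-22, 39), (21, -37), (25, 39), (27, -23), (30, 30)]
2 x -20 [(-19, -51), (-14, 44), (17, -17), (19, 18), (27, -27), (30, 29)]
2 x 20 [(-19, -48), (-14, 33), (16, -18), (19, 41), (27, -28), (30, 26), (32, -18), (35, 16)]
2 x 34 [(-25, -41), (-22, 43), (21, -38), (25, 41), (28, -21), (34, 19)]
2 y -20 [(-51, -19), (-49, 16), (-44, -34), (-40, 43), (39, -60), (42, 55), (46, -55), (50, 15)]
2 y 0 [(-51, -20), (-49, 19), (-44, -36), (-40, 47), (22, -37), (30, 53), (39, -59), (42, 56), (46, -57), (49, 17)]
2 y 24 [(-51, -24), (-49, 28), (-43, -42), (-41, 43), (-38, -37), (-34, 33), (33, -38), (36, 38), (39, -60), (42, 57), (46, -59), (49, 17)]
frame [array([ 0.548 , -0.1832]), np.float64(90.6771), np.float64(87.048), np.float64(43.9767)]
fit z0.028 [ 0.5585 -0.182 ] ang 80.5 score 118.0 bay [-188.1 -403. ]
[ 0.56435919 -0.14698686]
t 37.5 shift [-311.2 -100.1  120.6] turn [  0.25  -0.14 132.62] rows>=15.4
```

Bay 2 is good. Now the fetched frame, gripped by the wall away from the guard.

Request:
step_arm([
  {"wx":0,"wy":0,"wz":8,"x":-30,"y":-10,"z":0,"fingers":-0.3},
  {"wx":0,"wy":0,"wz":16,"x":-60,"y":-20,"z":0,"fingers":-0.3},
  {"wx":0,"wy":0,"wz":24,"x":-90,"y":-30,"z":0,"fingers":-0.3},
  {"wx":0,"wy":0,"wz":32,"x":-120,"y":-40,"z":0,"fingers":-0.3},
  {"wx":0,"wy":0,"wz":40,"x":-150,"y":-50,"z":0,"fingers":-0.3},
  {"wx":0,"wy":0,"wz":48,"x":-180,"y":-58,"z":0,"fingers":-0.3},
  {"wx":0,"wy":0,"wz":56,"x":-210,"y":-66,"z":0,"fingers":-0.3},
  {"wx":0,"wy":0,"wz":64,"x":-240,"y":-76,"z":0,"fingers":-0.3},
  {"wx":0,"wy":0,"wz":72,"x":-270,"y":-86,"z":0,"fingers":-0.3},
  {"wx":0,"wy":0,"wz":80,"x":-300,"y":-96,"z":0,"fingers":-0.3},
  {"wx":0,"wy":0,"wz":88,"x":-311,"y":-100,"z":30,"fingers":-0.3},
  {"wx":0,"wy":0,"wz":96,"x":-311,"y":-100,"z":60,"fingers":-0.3},
])

```text
t: 38.65
tcp_pos: [0.5635, -0.1493, 0.1765]
eef_rot: [0.0, 0.973, 0.23, -0.0]
force: [0.1, 0.3, -0.7]
opening: 0.0301
gripper_force: 0.0
```

```bash
python3 - <<'E'
from h import *
st(); go([.5644,-.1470,.1],-9.5)
E
```

```text
t 38.65 tcp [ 0.5635 -0.1493  0.1765] R [[0.894, 0.448, -0.0], [0.448, -0.894, -0.001], [-0.001, 0.0, -1.0]] F [ 0.1  0.3 -0.7] op 0.030131351692862653 0.0 q [ 0.606  0.369 -0.502  1.8    0.205  1.025 -1.081]
t 38.6 shift [ 1.9 -1.7 76.5] turn [4.000e-02 3.000e-02 3.613e+01] rows>=4.2
```

Request:
step_arm([
  {"wx":0,"wy":0,"wz":8,"x":2,"y":-2,"z":20,"fingers":-0.3},
  {"wx":0,"wy":0,"wz":16,"x":2,"y":-2,"z":40,"fingers":-0.3},
  {"wx":0,"wy":0,"wz":24,"x":2,"y":-2,"z":60,"fingers":-0.3},
  {"wx":0,"wy":0,"wz":32,"x":2,"y":-2,"z":76,"fingers":-0.3},
  {"wx":0,"wy":0,"wz":36,"x":2,"y":-2,"z":76,"fingers":-0.3},
  {"wx":0,"wy":0,"wz":36,"x":2,"y":-2,"z":76,"fingers":-0.3},
  {"wx":0,"wy":0,"wz":36,"x":2,"y":-2,"z":76,"fingers":-0.3},
])

```text
t: 39.35
tcp_pos: [0.5638, -0.1428, 0.1013]
eef_rot: [-0.0, 0.997, -0.075, -0.001]
force: [-0.7, -0.2, 0.6]
opening: 0.03
gripper_force: 0.0
```

```bash
python3 - <<'E'
from h import *
st(); w=snapshot("wrist"); C,a,s=fit(w,[.5585,-.182],80.5,.028,r=9); p=wallgrip(C,a+180); go([*p,.024],a-90)
E
```

```text
t 39.35 tcp [ 0.5638 -0.1428  0.1013] R [[0.989, -0.151, -0.002], [-0.151, -0.989, 0.001], [-0.002, -0.001, -1.0]] F [-0.7 -0.2  0.6] op 0.029958423030705398 0.0 q [ 0.481  0.445 -0.366  1.856  0.201  0.879 -1.704]
fit z0.028 [ 0.558 -0.183] ang 80.5 score 116.4 bay [-189.  -403.6]
t 39.4 shift [ 0.6  4.9 77.8] turn [-0.03  0.06  0.81] rows>=1.6
```

Request:
step_arm([
  {"wx":0,"wy":0,"wz":0.8,"x":0.5,"y":3,"z":30,"fingers":-0.3},
  {"wx":0,"wy":0,"wz":0.8,"x":0.5,"y":3,"z":55,"fingers":-0.3},
  {"wx":0,"wy":0,"wz":0.8,"x":0.5,"y":3,"z":70,"fingers":-0.3},
  {"wx":0,"wy":0,"wz":0.8,"x":0.5,"y":3,"z":77,"fingers":-0.3},
  {"wx":0,"wy":0,"wz":0.8,"x":0.5,"y":3,"z":77,"fingers":-0.3},
  {"wx":0,"wy":0,"wz":0.8,"x":0.5,"y":3,"z":77,"fingers":-1},
  {"wx":0,"wy":0,"wz":0.8,"x":0.5,"y":3,"z":77,"fingers":-1},
  {"wx":0,"wy":0,"wz":0.8,"x":0.5,"y":3,"z":77,"fingers":-1},
  {"wx":0,"wy":0,"wz":0.8,"x":0.5,"y":3,"z":77,"fingers":-1},
  {"wx":0,"wy":0,"wz":0.8,"x":0.5,"y":3,"z":77,"fingers":-1},
])

```text
t: 40.4
tcp_pos: [0.5656, -0.1471, 0.0267]
eef_rot: [0.0, 0.996, -0.084, 0.001]
force: [0.3, 0.4, 5.7]
opening: 0.0068
gripper_force: 61.2
```

Request:
step_arm([
  {"wx":0,"wy":0,"wz":0,"x":0,"y":0,"z":-15,"fingers":-1},
  {"wx":0,"wy":0,"wz":0,"x":0,"y":0,"z":-40,"fingers":-1},
  {"wx":0,"wy":0,"wz":0,"x":0,"y":0,"z":-80,"fingers":-1},
  {"wx":0,"wy":0,"wz":0,"x":0,"y":0,"z":-125,"fingers":-1},
  {"wx":0,"wy":0,"wz":0,"x":0,"y":0,"z":-125,"fingers":-1},
  {"wx":0,"wy":0,"wz":0,"x":0,"y":0,"z":-125,"fingers":-1},
])

```text
t: 41.0
tcp_pos: [0.5646, -0.1472, 0.1518]
eef_rot: [0.0, 0.996, -0.084, 0.001]
force: [-0.7, 0.0, -2.0]
opening: 0.007
gripper_force: 60.2
```

```bash
python3 - <<'E'
from h import *
s=st(); p=wallgrip(bay(3),33.2); print(p); go([*p,.15],123.2)
E
```

```text
t 41.0 tcp [ 0.5646 -0.1472  0.1518] R [[0.986, -0.167, 0.002], [-0.167, -0.986, -0.001], [0.002, 0.001, -1.0]] F [-0.7  0.  -2. ] op 0.007011989089150025 60.201923847198486 q [ 0.501  0.38  -0.38   1.824  0.168  0.967 -1.689]
[0.52298767 0.15090111]
t 41.0 shift [ -91.  -286.9    1.4] turn [ 1.7000e-01 -3.0000e-02 -1.3284e+02] rows>=15.5
```

Request:
step_arm([
  {"wx":0,"wy":0,"wz":-8,"x":-6,"y":-19,"z":0,"fingers":-1},
  {"wx":0,"wy":0,"wz":-16,"x":-12,"y":-38,"z":0,"fingers":-1},
  {"wx":0,"wy":0,"wz":-24,"x":-18,"y":-57,"z":0,"fingers":-1},
  {"wx":0,"wy":0,"wz":-32,"x":-24,"y":-76,"z":0,"fingers":-1},
  {"wx":0,"wy":0,"wz":-40,"x":-30,"y":-95,"z":0,"fingers":-1},
  {"wx":0,"wy":0,"wz":-48,"x":-36,"y":-114,"z":0,"fingers":-1},
  {"wx":0,"wy":0,"wz":-56,"x":-42,"y":-133,"z":0,"fingers":-1},
  {"wx":0,"wy":0,"wz":-64,"x":-48,"y":-152,"z":0,"fingers":-1},
  {"wx":0,"wy":0,"wz":-72,"x":-54,"y":-170,"z":0,"fingers":-1},
  {"wx":0,"wy":0,"wz":-80,"x":-60,"y":-188,"z":0,"fingers":-1},
  {"wx":0,"wy":0,"wz":-88,"x":-65,"y":-205,"z":0,"fingers":-1},
  {"wx":0,"wy":0,"wz":-96,"x":-70,"y":-220,"z":0,"fingers":-1},
])

```text
t: 42.2
tcp_pos: [0.5292, 0.082, 0.1478]
eef_rot: [-0.002, 0.727, 0.687, -0.002]
force: [0.5, -0.2, -2.2]
opening: 0.0069
gripper_force: 60.2
```

```bash
python3 - <<'E'
from h import *
s=st(); p=wallgrip(bay(3)+.001*BY,33.2); go([*p,.15],123.2)
E
```

```text
t 42.2 tcp [0.5292 0.082  0.1478] R [[0.057, 0.998, -0.006], [0.998, -0.057, -0.0], [-0.001, -0.006, -1.0]] F [ 0.5 -0.2 -2.2] op 0.006946245754202006 60.20934462547302 q [ 0.441  0.386 -0.784  1.919  0.326  0.973 -0.551]
t 42.2 shift [ 69.2 -10.8  -2.2] turn [ -0.33  -0.06 -36.46] rows>=4.2
```

Request:
step_arm([
  {"wx":0,"wy":0,"wz":-8,"x":15,"y":-2,"z":0,"fingers":-1},
  {"wx":0,"wy":0,"wz":-16,"x":30,"y":-5,"z":0,"fingers":-1},
  {"wx":0,"wy":0,"wz":-24,"x":46,"y":-8,"z":0,"fingers":-1},
  {"wx":0,"wy":0,"wz":-32,"x":60,"y":-10,"z":0,"fingers":-1},
  {"wx":0,"wy":0,"wz":-36,"x":67,"y":-12,"z":0,"fingers":-1},
  {"wx":0,"wy":0,"wz":-36,"x":67,"y":-12,"z":0,"fingers":-1},
  {"wx":0,"wy":0,"wz":-36,"x":67,"y":-12,"z":0,"fingers":-1},
  {"wx":0,"wy":0,"wz":-36,"x":67,"y":-12,"z":0,"fingers":-1},
])

```text
t: 43.0
tcp_pos: [0.5237, 0.1478, 0.1492]
eef_rot: [-0.001, 0.483, 0.876, -0.001]
force: [0.0, 0.5, -2.4]
opening: 0.0072
gripper_force: 60.2
```

```bash
python3 - <<'E'
from h import *
s=st(); p=wallgrip(bay(3)+.001*BY,33.2); go([*p,.0565],123.2)
E
```

```text
t 43.0 tcp [0.5237 0.1478 0.1492] R [[-0.533, 0.846, -0.002], [0.846, 0.533, -0.001], [-0.0, -0.002, -1.0]] F [ 0.   0.5 -2.4] op 0.007217553326970563 60.20497798919678 q [ 0.417  0.446 -0.918  1.897  0.418  1.006 -0.122]
t 43.0 shift [ 4.   1.2 92.7] turn [-0.14  0.   -0.96] rows>=1.9
```

Request:
step_arm([
  {"wx":0,"wy":0,"wz":-1,"x":3.5,"y":0.5,"z":15,"fingers":-1},
  {"wx":0,"wy":0,"wz":-1,"x":3.5,"y":0.5,"z":40,"fingers":-1},
  {"wx":0,"wy":0,"wz":-1,"x":3.5,"y":0.5,"z":60,"fingers":-1},
  {"wx":0,"wy":0,"wz":-1,"x":3.5,"y":0.5,"z":75,"fingers":-1},
  {"wx":0,"wy":0,"wz":-1,"x":3.5,"y":0.5,"z":85,"fingers":-1},
  {"wx":0,"wy":0,"wz":-1,"x":3.5,"y":0.5,"z":91,"fingers":-1},
  {"wx":0,"wy":0,"wz":-1,"x":3.5,"y":0.5,"z":91,"fingers":-1},
])

```text
t: 43.7
tcp_pos: [0.5225, 0.1524, 0.0586]
eef_rot: [-0.0, 0.474, 0.88, -0.0]
force: [0.2, -0.3, -2.0]
opening: 0.0068
gripper_force: 60.2
```

```bash
python3 - <<'E'
from h import *
s=st(); p=wallgrip(bay(3)+.001*BY,33.2); go([*p,.0565],123.2)
E
```

```text
t 43.7 tcp [0.5225 0.1524 0.0586] R [[-0.55, 0.835, -0.001], [0.835, 0.55, -0.0], [0.0, -0.001, -1.0]] F [ 0.2 -0.3 -2. ] op 0.006814897563586976 60.21804928779602 q [ 0.324  0.576 -0.824  1.947  0.555  0.861 -0.214]
t 43.7 shift [-0.5 -0.4  2.1] turn [-0.05 -0.03  0.17] rows>=0.0
```

Request:
step_arm([
  {"wx":0,"wy":0,"wz":0,"x":0,"y":0,"z":1.5,"fingers":-1},
  {"wx":0,"wy":0,"wz":0,"x":0,"y":0,"z":2.5,"fingers":-1},
  {"wx":0,"wy":0,"wz":0,"x":0,"y":0,"z":2.5,"fingers":-1},
  {"wx":0,"wy":0,"wz":0,"x":0,"y":0,"z":2.5,"fingers":-0.42},
  {"wx":0,"wy":0,"wz":0,"x":0,"y":0,"z":2.5,"fingers":-0.42},
  {"wx":0,"wy":0,"wz":0,"x":0,"y":0,"z":2.5,"fingers":-0.42},
  {"wx":0,"wy":0,"wz":0,"x":0,"y":0,"z":-12,"fingers":-0.42},
  {"wx":0,"wy":0,"wz":0,"x":0,"y":0,"z":-50,"fingers":-0.3},
  {"wx":0,"wy":0,"wz":0,"x":0,"y":0,"z":-100,"fingers":-0.3},
  {"wx":0,"wy":0,"wz":0,"x":0,"y":-20,"z":-145,"fingers":-0.3},
  {"wx":0,"wy":0,"wz":0,"x":20,"y":-20,"z":-190,"fingers":-0.3},
  {"wx":0,"wy":0,"wz":0,"x":20,"y":-20,"z":-190,"fingers":-0.3},
])

```text
t: 44.9
tcp_pos: [0.4975, 0.1636, 0.2574]
eef_rot: [0.005, 0.472, 0.881, 0.005]
force: [-0.1, 0.6, 0.4]
opening: 0.0301
gripper_force: 0.0
```

```bash
python3 - <<'E'
from h import *
st(); w=snapshot("wrist")
w=snapshot("wrist")
for i in (3,2,1): traycheck(w,i)
b=snapshot("top"); a=snapshot("scene"); handle(b); handle(w)
for p in (w,b,a):
    for r in finder.silhouettes(p,"release_top"): print(p["shot"],r["conf"],r["bbox"])
E
```

```text
t 44.9 tcp [0.4975 0.1636 0.2574] R [[-0.554, 0.833, 0.014], [0.833, 0.554, 0.003], [-0.005, 0.013, -1.0]] F [-0.1  0.6  0.4] op 0.0301173642040237 0.0 q [ 0.53   0.259 -1.044  1.851  0.248  1.156 -0.011]
3 x -37 [(-37, 48), (-33, -35), (-30, -24), (-27, 33), (-25, -26), (-21, 29), (6, 18), (22, -38), (25, 37), (28, -49), (33, 43)]
3 x -20 [(-37, 46), (-30, -40), (-27, 44), (-19, -35), (-9, 17), (9, 28), (28, -50), (34, 41)]
3 x 20 [(-37, 53), (-30, -37), (-27, 46), (-19, -51), (-9, 34), (28, -50), (34, 42)]
3 x 34 [(-36, 48), (-30, -41), (-27, 51), (-25, -29), (-21, 40), (22, -36), (26, 40), (28, -49), (31, 25)]
3 y -20 [(-40, 22), (-1, 16), (39, -57), (42, 46), (47, -48), (50, 16)]
3 y 0 [(-40, 26), (-32, -20), (-6, 24), (23, -29), (30, 50), (39, -62), (42, 50), (47, -49), (50, 15)]
3 y 24 [(-51, -15), (-49, 14), (-43, -33), (-40, 38), (-38, -40), (-34, 36), (33, -38), (36, 36), (39, -55), (42, 50), (46, -50), (50, 16)]
2 x -37 [(-37, 43), (-30, -41), (-28, 30), (-25, -30), (-22, 41), (21, -40), (25, 33), (31, -18), (37, -21)]
2 x -20 [(-36, 41), (-30, -30), (-28, 38), (-19, -46), 
[... 941 characters left out ...]
, 54), (34, -54)]
1 x 34 [(-39, -20), (-37, 25), (-34, -33), (-31, 39), (-22, -41), (15, 35), (26, -49), (29, 57), (35, -45)]
1 y -20 [(-38, -39), (-35, 44), (27, -32), (35, 47), (46, -57), (50, 16)]
1 y 0 [(-38, -38), (-35, 41), (27, -35), (35, 51), (46, -54), (50, 17)]
1 y 24 [(36, -19), (42, 24), (46, -56), (50, 17)]
handle [0.6683 0.0555] ang 103.84694112424823 size [np.float64(24.5), np.float64(96.9)] [[247.0, 166.0], [278.0, 159.0], [280.0, 167.0], [249.0, 174.0]]
handle [0.6575 0.0994] ang 128.2302977750491 size [np.float64(20.1), np.float64(25.7)] [[359.0, 287.0], [377.0, 287.0], [377.0, 307.0], [359.0, 307.0]]
47 0.86 [436.2, 239.7, 478.2, 265.3]
48 0.25 [172.3, 213.1, 200.4, 240.6]
```

```bash
python3 - <<'E'
from h import *
go([*(wallgrip(bay(1),33.2)-.02*BX-.02*BY),.245],123.2)
E
```

```text
t 45.2 shift [99.   0.7  2.8] turn [-0.17 -0.09  0.13] rows>=2.0
```

Request:
step_arm([
  {"wx":0,"wy":0,"wz":0,"x":40,"y":0,"z":2,"fingers":-0.3},
  {"wx":0,"wy":0,"wz":0,"x":80,"y":0,"z":2,"fingers":-0.3},
  {"wx":0,"wy":0,"wz":0,"x":99,"y":0,"z":2,"fingers":-0.3},
  {"wx":0,"wy":0,"wz":0,"x":99,"y":0,"z":2,"fingers":-0.3},
  {"wx":0,"wy":0,"wz":0,"x":99,"y":0,"z":2,"fingers":-0.3},
  {"wx":0,"wy":0,"wz":0,"x":99,"y":0,"z":2,"fingers":-0.3},
])

```text
t: 45.85
tcp_pos: [0.4416, 0.239, 0.2466]
eef_rot: [-0.0, 0.476, 0.88, -0.001]
force: [0.6, 0.1, -0.2]
opening: 0.0302
gripper_force: 0.0
```

```bash
python3 - <<'E'
from h import *
st(); w=snapshot("wrist")
for i in (0,1): traycheck(w,i)
for i in (0,1):
  for z in (.055,.058,.061,.066,.072): fit(w,bay(i),33.2,z,r=7,da=6)
b=snapshot("top")
for i in range(4): fit(b,bay(i),33.2,.058,r=7,da=4)
for r in rects(b,(280,200,375,270),95,0.014): print("frame",[np.round(v,4) for v in r])
E
```

```text
t 45.85 tcp [0.4416 0.239  0.2466] R [[-0.548, 0.837, -0.001], [0.837, 0.548, -0.001], [-0.0, -0.001, -1.0]] F [ 0.6  0.1 -0.2] op 0.030172842543271412 0.0 q [ 0.404  0.24  -1.086  1.899  0.233  1.141 -0.189]
0 x -37 [(-27, -15), (-3, 15), (3, 15), (21, 17), (27, -29), (29, -33), (32, 66)]
0 x -20 [(-30, -22), (-28, 32), (13, -34), (16, -24), (19, 59), (28, -53), (32, 66)]
0 x 20 [(-37, -14), (-32, -18), (-28, 32), (13, -30), (16, -21), (19, 59), (29, -53), (32, 65)]
0 x 34 [(-35, 19), (-32, -18), (-28, 37), (-19, -53), (19, 56), (28, -53), (32, 63)]
0 y -20 [(-37, -39), (-34, 47), (47, -58), (51, 16)]
0 y 0 [(-50, -16), (-48, 18), (-37, -40), (-34, 49), (28, -31), (36, 56), (47, -62), (50, 17)]
0 y 24 [(-51, -19), (-48, 21), (-37, -30), (-34, 26), (-32, -38), (-29, 31), (-25, 19), (39, -36), (42, 36), (47, -62), (50, 17)]
1 x -37 [(-35, 41), (-28, -41), (-25, 17), (25, 30)]
1 x -20 [(-34, 39), (-23, -48), (-17, 43), (23, -43), (26, 44)]
1 x 20 [(-34, 36), (-22, -47), (-16, 38), (24, -46), (27, 45), (33, -14), (38, -18)]
1 x 34 [(-37, 19), (-31, 17), (-22, -50), (16, 46), (25, -48), 
[... 446 characters left out ...]
.066 [0.4402 0.3476] ang 33.2 score 103.1 bay [  2.9 104.9]
fit z0.072 [0.4312 0.3411] ang 33.7 score 100.0 bay [ -8.2 104.4]
fit z0.055 [0.4835 0.287 ] ang 35.2 score 99.7 bay [ 6.  30.5]
fit z0.058 [0.483  0.2875] ang 34.7 score 101.9 bay [ 5.9 31.2]
fit z0.061 [0.482  0.2875] ang 34.7 score 104.2 bay [ 5.  31.7]
fit z0.066 [0.4805 0.2875] ang 34.7 score 104.7 bay [ 3.8 32.5]
fit z0.072 [0.47  0.282] ang 33.2 score 102.5 bay [-8.  33.7]
fit z0.058 [0.4292 0.3541] ang 27.2 score 18.5 bay [ -2.7 116.4]
fit z0.058 [0.484 0.279] ang 29.2 score 65.3 bay [ 2.  23.5]
fit z0.058 [0.5179 0.2224] ang 31.2 score 92.1 bay [ -0.6 -42.4]
fit z0.058 [0.5457 0.1688] ang 32.7 score 78.3 bay [  -6.7 -102.4]
```

Frame b has been knocked inside its bay: about +6/−5 mm and turned 1.5°, possibly not fully flat. I'll regrip it and set it back in the centre.

```bash
python3 - <<'E'
from h import *
p=wallgrip([.4822,.2875],34.2); go([*p,.10],124.2);go([*p,.055],124.2)
E
```

```text
t 46.0 shift [ 17.7  25.  146.8] turn [-0.05 -0.01 -1.02] rows>=3.0
t 46.0 shift [ 17.7  25.  191.8] turn [-0.05 -0.01 -1.02] rows>=3.9
```

Request:
step_arm([
  {"wx":0,"wy":0,"wz":-1,"x":17.5,"y":25,"z":40,"fingers":-0.3},
  {"wx":0,"wy":0,"wz":-1,"x":17.5,"y":25,"z":85,"fingers":-0.3},
  {"wx":0,"wy":0,"wz":-1,"x":17.5,"y":25,"z":125,"fingers":-0.3},
  {"wx":0,"wy":0,"wz":-1,"x":17.5,"y":25,"z":150,"fingers":-0.3},
  {"wx":0,"wy":0,"wz":-1,"x":17.5,"y":25,"z":172,"fingers":-0.3},
  {"wx":0,"wy":0,"wz":-1,"x":17.5,"y":25,"z":186,"fingers":-0.3},
  {"wx":0,"wy":0,"wz":-1,"x":17.5,"y":25,"z":190,"fingers":-0.3},
  {"wx":0,"wy":0,"wz":-1,"x":17.5,"y":25,"z":190,"fingers":-1},
  {"wx":0,"wy":0,"wz":-1,"x":17.5,"y":25,"z":190,"fingers":-1},
  {"wx":0,"wy":0,"wz":-1,"x":17.5,"y":25,"z":190,"fingers":-1},
  {"wx":0,"wy":0,"wz":-1,"x":17.5,"y":25,"z":190,"fingers":-1},
  {"wx":0,"wy":0,"wz":-1,"x":17.5,"y":25,"z":190,"fingers":-1},
])

```text
t: 47.15
tcp_pos: [0.4525, 0.2695, 0.0581]
eef_rot: [0.001, 0.467, 0.884, 0.0]
force: [-0.8, 0.3, 2.5]
opening: 0.0069
gripper_force: 60.5
```

```bash
python3 - <<'E'
from h import *
st(); p=wallgrip(bay(1),33.2); go([*p,.0555],123.2)
E
```

```text
t 47.15 tcp [0.4525 0.2695 0.0581] R [[-0.564, 0.826, 0.001], [0.826, 0.564, 0.0], [-0.001, 0.001, -1.0]] F [-0.8  0.3  2.5] op 0.006936891707445182 60.48567295074463 q [ 0.123  0.57  -0.88   1.989  0.585  0.854 -0.481]
t 47.1 shift [ 2.3 -5.9  2.6] turn [0.08 0.03 1.16] rows>=0.1
```

Request:
step_arm([
  {"wx":0,"wy":0,"wz":0,"x":0,"y":0,"z":-8,"fingers":-1},
  {"wx":0,"wy":0,"wz":0,"x":0,"y":0,"z":-20,"fingers":-1},
  {"wx":0,"wy":0,"wz":1.2,"x":4,"y":-6,"z":-20,"fingers":-1},
  {"wx":0,"wy":0,"wz":1.2,"x":4,"y":-6,"z":-20,"fingers":-1},
  {"wx":0,"wy":0,"wz":1.2,"x":4,"y":-6,"z":-20,"fingers":-1},
  {"wx":0,"wy":0,"wz":1.2,"x":4,"y":-6,"z":-12,"fingers":-1},
  {"wx":0,"wy":0,"wz":1.2,"x":4,"y":-6,"z":-5,"fingers":-1},
  {"wx":0,"wy":0,"wz":1.2,"x":4,"y":-6,"z":0,"fingers":-1},
  {"wx":0,"wy":0,"wz":1.2,"x":4,"y":-6,"z":1,"fingers":-1},
  {"wx":0,"wy":0,"wz":1.2,"x":4,"y":-6,"z":1,"fingers":-1},
])

```text
t: 48.15
tcp_pos: [0.4447, 0.2688, 0.058]
eef_rot: [0.001, 0.476, 0.879, -0.002]
force: [-5.1, -5.1, 17.1]
opening: 0.0066
gripper_force: 62.4
```

Request:
step_arm([
  {"wx":0,"wy":0,"wz":0,"x":0,"y":0,"z":-1.5,"fingers":-1},
  {"wx":0,"wy":0,"wz":0,"x":0,"y":0,"z":-1.5,"fingers":-1},
  {"wx":0,"wy":0,"wz":0,"x":0,"y":0,"z":-1.5,"fingers":-0.42},
  {"wx":0,"wy":0,"wz":0,"x":0,"y":0,"z":-1.5,"fingers":-0.42},
  {"wx":0,"wy":0,"wz":0,"x":0,"y":0,"z":-1.5,"fingers":-0.42},
  {"wx":0,"wy":0,"wz":0,"x":0,"y":0,"z":-15,"fingers":-0.42},
  {"wx":0,"wy":0,"wz":0,"x":0,"y":0,"z":-60,"fingers":-0.3},
  {"wx":0,"wy":0,"wz":0,"x":0,"y":-10,"z":-110,"fingers":-0.3},
  {"wx":0,"wy":0,"wz":0,"x":-15,"y":-25,"z":-160,"fingers":-0.3},
  {"wx":0,"wy":0,"wz":0,"x":-20,"y":-25,"z":-190,"fingers":-0.3},
  {"wx":0,"wy":0,"wz":0,"x":-20,"y":-25,"z":-190,"fingers":-0.3},
  {"wx":0,"wy":0,"wz":0,"x":-20,"y":-25,"z":-190,"fingers":-0.3},
])

```text
t: 49.35
tcp_pos: [0.4353, 0.2388, 0.2476]
eef_rot: [0.001, 0.476, 0.879, 0.001]
force: [0.3, -0.4, -0.2]
opening: 0.03
gripper_force: 0.0
```

```bash
python3 - <<'E'
from h import *
st(); w=snapshot("wrist")
for i in (1,2): traycheck(w,i)
for i in (0,1,2,3):
  for z in (.055,.058,.061,.066): fit(w,bay(i),33.2,z,r=7,da=6)
E
```

```text
t 49.35 tcp [0.4353 0.2388 0.2476] R [[-0.547, 0.837, 0.003], [0.837, 0.547, -0.0], [-0.002, 0.003, -1.0]] F [ 0.3 -0.4 -0.2] op 0.02995185194846508 0.0 q [ 0.437  0.229 -1.122  1.912  0.229  1.137 -0.193]
1 x -37 [(-34, 16), (-31, 26), (-26, -37), (-22, 40), (21, -42), (25, 41), (27, -42), (30, 48)]
1 x -20 [(-34, 43), (-19, -49), (-13, 43), (28, -44), (30, 45), (33, -14)]
1 x 20 [(-34, 39), (-19, -49), (-13, 20), (19, 26), (28, -45), (30, 41), (33, -19), (35, 14), (38, -15)]
1 x 34 [(-38, 21), (-25, -33), (-22, 39), (21, -38), (25, 41), (27, -32), (30, 18), (35, 16), (38, -18)]
1 y -20 [(-44, -31), (-41, 43), (-34, -14), (37, -56), (42, 50), (46, -49), (50, 16)]
1 y 0 [(-51, -15), (-44, -32), (-41, 45), (21, -29), (29, 52), (37, -56), (42, 51), (46, -50), (50, 15)]
1 y 24 [(-51, -22), (-49, 20), (-44, -34), (-42, 37), (-39, -33), (-36, 32), (32, -33), (35, 34), (38, -56), (42, 51), (46, -56), (50, 15)]
2 x -37 [(-28, 38), (-25, -40), (-22, 37), (4, -16), (22, -34), (25, 34), (28, -30), (36, 16), (39, 26)]
2 x -20 [(-24, 65), (-19, -48), (-7, 39), (9, -26), (19, 16), (28, -32), (36,
[... 800 characters left out ...]
 0.286] ang 33.2 score 101.6 bay [-2.5 34.8]
fit z0.061 [0.474  0.2865] ang 33.2 score 99.8 bay [-2.2 35.3]
fit z0.066 [0.472 0.286] ang 33.7 score 96.1 bay [-4.2 35.9]
fit z0.055 [0.5144 0.2274] ang 33.7 score 111.0 bay [ -0.8 -36.3]
fit z0.058 [0.5134 0.2284] ang 33.2 score 111.0 bay [ -1.1 -34.9]
fit z0.061 [0.5124 0.2289] ang 33.2 score 109.0 bay [ -1.7 -33.9]
fit z0.066 [0.5099 0.2294] ang 33.7 score 103.3 bay [ -3.5 -32.1]
fit z0.055 [0.5522 0.1703] ang 35.2 score 83.4 bay [  -0.4 -104.7]
fit z0.058 [0.5512 0.1713] ang 34.2 score 83.4 bay [  -0.7 -103.4]
fit z0.061 [0.5512 0.1718] ang 36.7 score 82.9 bay [  -0.4 -102.9]
fit z0.066 [0.5492 0.1738] ang 36.7 score 81.9 bay [  -1.  -100.2]
```

All four frames are flat in their bays. Now I locate the button.

```bash
python3 - <<'E'
from h import *
go([.62,.15,.24],123.2)
b=snapshot("top")
# button grey cap in top view, inside dark collar, near (213.6,165)
c=cv2.cvtColor(b["color"],cv2.COLOR_RGB2GRAY)[150:180,198:230]
for z in(.095,.105,.115,.125): print(z,ray(b,213.6,165,z).round(4))
print(c[6:26,6:26])
E
```

```text
t 49.4 shift [-175.6  107.     6.2] turn [-0.02  0.04 -0.03] rows>=4.1
0.095 [0.6562 0.2018 0.095 ]
0.105 [0.6536 0.2004 0.105 ]
0.115 [0.651 0.199 0.115]
0.125 [0.6484 0.1976 0.125 ]
[[163 164 163 163 162 162 162 163 162 160 163 161 162 165 169 154 107  60
   63  79]
 [161 163 163 164 163 163 163 163 162 163 161 160 161 164 166 166 141  72
   73  85]
 [161 163 163 163 163 164 163 163 157 152 153 154 159 167 172 168 153 114
   72  60]
 [162 162 162 163 164 165 160 151 129  92 105 120 136 153 162 168 166 153
  110  61]
 [163 163 163 164 162 155 133  94  87  93  91  76  60  97 145 169 170 167
  141  72]
 [164 163 163 164 149 102  84 123 139 140 139 125  86  51  68 129 163 166
  153 115]
 [162 162 163 159 125  79 124 141 142 143 142 140 124  80  43  68 135 167
  166 152]
 [163 163 162 141  76 105 142 143 144 144 144 143 136 101  35  52 131 168
  168 163]
 [164 164 164 134  54 112 144 145 147 147 147 145 141 108  37  43 113 158
  167 168]
 [164 164 162 130  53 111 144 147 149 149 149 149 137  96  39  44  52 126
  169 172]
 [163 164 156 116  44  96 137 149 152 152 153 149 124  71  41  44  59 130
  165 166]
 [163 163 163 136  50  55 106 140 147 150 146 128  83  41  40  42  77 138
  165 166]
 [162 162 162 138  68  48  57  80 105 111  97  73  41  39  43  42 114 158
  165 166]
 [164 163 163 148  99  57  46  45  43  48  45  41  40  42  39  72 130 160
  165 166]
 [166 165 164 164 148  99  48  47  45  45  44  42  44  42  49 120 161 165
  166 165]
 [166 165 165 164 166 146  94  65  47  44  45  46  51  74 108 145 166 165
  166 165]
 [165 165 164 164 165 165 155 123 100  91  87  91 105 139 162 166 165 166
  165 165]
 [166 164 165 165 166 166 166 166 164 161 156 156 160 166 165 166 165 167
  164 156]
 [164 164 166 166 165 166 166 165 165 164 164 165 166 166 165 165 164 161
  148 119]
 [164 164 165 166 166 166 167 166 167 166 166 166 167 167 166 163 153 127
   99 117]]
```

Request:
step_arm([
  {"wx":0,"wy":0,"wz":0,"x":-44,"y":27,"z":0,"fingers":-1},
  {"wx":0,"wy":0,"wz":0,"x":-88,"y":54,"z":0,"fingers":-1},
  {"wx":0,"wy":0,"wz":0,"x":-130,"y":80,"z":0,"fingers":-1},
  {"wx":0,"wy":0,"wz":0,"x":-175,"y":107,"z":0,"fingers":-1},
  {"wx":0,"wy":0,"wz":0,"x":-175,"y":107,"z":0,"fingers":-1},
  {"wx":0,"wy":0,"wz":0,"x":-175,"y":107,"z":0,"fingers":-1},
  {"wx":0,"wy":0,"wz":0,"x":-175,"y":107,"z":0,"fingers":-1},
])

```text
t: 50.15
tcp_pos: [0.6179, 0.1527, 0.2447]
eef_rot: [-0.002, 0.474, 0.88, -0.001]
force: [-0.3, -0.2, -0.2]
opening: -0.0002
gripper_force: 0.0
```

```bash
python3 - <<'E'
from h import *
from scipy.optimize import least_squares
st(); w=snapshot("wrist"); b=snapshot("top")
for r in finder.silhouettes(w,"release_top"):
    m=r["mask"]; ys,xs=np.nonzero(m); print(r["conf"],r["bbox"],xs.mean(),ys.mean())
u,v=proj(w,[.653,.200,.108]).astype(int); print(u,v)
c=cv2.cvtColor(w["color"],cv2.COLOR_RGB2GRAY); cc=cv2.HoughCircles(cv2.medianBlur(c[max(v-60,0):v+60,u-60:u+60],3),cv2.HOUGH_GRADIENT,1,5,param1=100,param2=12,minRadius=10,maxRadius=32)
print(None if cc is None else (cc[0][:5]+[u-60,max(v-60,0),0]).round(1))
np.set_printoptions(linewidth=250)
print(c[max(v-48,0):v+48:4,u-48:u+48:4])
E
```

```text
t 50.15 tcp [0.6179 0.1527 0.2447] R [[-0.55, 0.835, -0.004], [0.835, 0.55, 0.001], [0.003, -0.003, -1.0]] F [-0.3 -0.2 -0.2] op -0.00016413535170054912 0.0 q [ 0.395  0.53  -0.95   1.587  0.444  1.26  -0.047]
0.83 [336.6, 156.7, 373.5, 189.3] 354.4546381243629 172.40163098878696
0.31 [45.2, 1.3, 304.7, 198.4] 182.0539639005226 88.29365108780253
353 172
[[351.5 168.5  25.6]
 [355.5 174.5  15.8]
 [346.5 171.5  21.3]
 [366.5 180.5  26.6]
 [362.5 174.5  21.7]]
[[103 144 183 183 184 181 178 181 178 178 181 179 181 182 179 179 181 179 181 181 180 181 181 178]
 [102 152 183 185 185 181 182 181 180 181 181 181 182 181 181 178 178 179 179 179 178 182 182 180]
 [103 150 184 183 184 184 182 182 182 180 180 179 178 181 181 180 178 177 179 179 177 178 180 180]
 [102 157 184 185 184 182 186 184 181 180 181 178 178 179 178 176 178 178 181 179 178 178 178 177]
 [103 158 181 185 188 187 182 183 181 183 181 179 181 176 177 177 177 179 180 178 178 176 177 177]
 [104 152 184 186 186 183 182 183 184 185 180 180 130 190 184 183 180 177 181 178 178 177 177 179]
 [105 158 182 182 183 180 179 181 176   4  4
[... 1038 characters left out ...]
9 178]
 [ 48 188 182 180 180 183 183 181 182  24  30  33  36  27  74 180 175 175 177 176 175 175 177 176]
 [ 50 200 214 217 220 216 218 209 215 219 225 223 229 223 212 219 213 224 218 221 219 212 216 212]
 [ 53 196 216 216 207 220 211 214 210 215 210 217 213 217 206 206 210 211 205 206 214 204 209 202]
 [ 60 169 169 166 167 180 177 178 179 178 175 178 177 176 177 176 178 180 180 182 181 180 179 180]
 [ 57  60  61  63  60  96  95  94  92  95  93  93  95  95  95  96  94  97  92  94  95  94  95  95]
 [ 62  61  61  62  59  96  89  95  98  96  94  97  96  96  96  94  96  92  94  92  94  96  94  94]
 [ 63  62  61  63  61  93  96  96  94  94  94  94  93  97  92  93  97  95  94  96  94  96  94  94]]
```

```bash
python3 - <<'E'
from h import *
from scipy.optimize import least_squares
w=snapshot("wrist"); b=snapshot("top")
r=least_squares(lambda X:np.r_[proj(w,X)-[355.5,174.5],(proj(b,X)-[213,164])*1.5],[.65,.2,.11]); X=r.x; print(X,r.fun)
for z in (.1,.105,.11,.115): print(z,ray(w,355.5,174.5,z).round(4),ray(b,213,164,z).round(4), "rad mm",(np.linalg.norm(ray(w,371.3,174.5,z)-ray(w,355.5,174.5,z))*1e3).round(1))
go([X[0],X[1],.15],123.2)
E
```

```text
[0.65309827 0.20039172 0.11832625] [1.77772318e-04 9.29410038e-05 7.42922675e-05 5.15166864e-04]
0.1 [0.6585 0.1993 0.1   ] [0.6579 0.203  0.1   ] rad mm 12.6
0.105 [0.657  0.1996 0.105 ] [0.6566 0.2023 0.105 ] rad mm 12.4
0.11 [0.6555 0.1999 0.11  ] [0.6553 0.2016 0.11  ] rad mm 12.2
0.115 [0.6541 0.2002 0.115 ] [0.654  0.2009 0.115 ] rad mm 11.9
t 50.4 shift [21.6 55.1 96.6] turn [0.   0.03 0.13] rows>=2.3
```

Request:
step_arm([
  {"wx":0,"wy":0,"wz":0,"x":22,"y":56,"z":30,"fingers":-1},
  {"wx":0,"wy":0,"wz":0,"x":22,"y":56,"z":70,"fingers":-1},
  {"wx":0,"wy":0,"wz":0,"x":22,"y":56,"z":95,"fingers":-1},
  {"wx":0,"wy":0,"wz":0,"x":22,"y":56,"z":105,"fingers":-1},
  {"wx":0,"wy":0,"wz":0,"x":22,"y":56,"z":113,"fingers":-1},
  {"wx":0,"wy":0,"wz":0,"x":22,"y":56,"z":119,"fingers":-1},
  {"wx":0,"wy":0,"wz":0,"x":22,"y":56,"z":122,"fingers":-1},
  {"wx":0,"wy":0,"wz":0,"x":22,"y":56,"z":122,"fingers":-1},
])

```text
t: 51.2
tcp_pos: [0.6557, 0.1998, 0.1257]
eef_rot: [0.001, 0.476, 0.879, 0.001]
force: [-0.1, -0.0, -0.2]
opening: -0.0001
gripper_force: 0.0
```

```bash
python3 - <<'E'
from h import *
st()
E
```

```text
t 51.2 tcp [0.6557 0.1998 0.1257] R [[-0.547, 0.837, 0.002], [0.837, 0.547, 0.0], [-0.001, 0.002, -1.0]] F [-0.1 -0.  -0.2] op -8.151131416716177e-05 0.0 q [ 0.234  0.724 -0.85   1.56   0.585  1.125 -0.171]
```

Request:
step_arm([
  {"wx":0,"wy":0,"wz":0,"x":0,"y":0,"z":3,"fingers":-1},
  {"wx":0,"wy":0,"wz":0,"x":0,"y":0,"z":6,"fingers":-1},
  {"wx":0,"wy":0,"wz":0,"x":0,"y":0,"z":8,"fingers":-1},
  {"wx":0,"wy":0,"wz":0,"x":0,"y":0,"z":8,"fingers":-1},
])

```text
t: 51.6
tcp_pos: [0.6559, 0.1999, 0.1169]
eef_rot: [0.001, 0.476, 0.879, 0.001]
force: [0.9, -0.7, 3.9]
opening: 0.0003
gripper_force: 2.2
```

Request:
step_arm([
  {"wx":0,"wy":0,"wz":0,"x":0,"y":0,"z":3,"fingers":-1},
  {"wx":0,"wy":0,"wz":0,"x":0,"y":0,"z":6,"fingers":-1},
  {"wx":0,"wy":0,"wz":0,"x":0,"y":0,"z":8,"fingers":-1},
  {"wx":0,"wy":0,"wz":0,"x":0,"y":0,"z":8,"fingers":-1},
])

```text
t: 52.0
tcp_pos: [0.6562, 0.2001, 0.1158]
eef_rot: [0.002, 0.476, 0.879, -0.001]
force: [-9.1, -6.7, 28.2]
opening: 0.0001
gripper_force: 14.3
```

Request:
step_arm([
  {"wx":0,"wy":0,"wz":0,"x":0,"y":0,"z":-3,"fingers":-1},
  {"wx":0,"wy":0,"wz":0,"x":0,"y":0,"z":-3,"fingers":-1},
  {"wx":0,"wy":0,"wz":0,"x":0,"y":0,"z":-3,"fingers":-1},
  {"wx":0,"wy":0,"wz":0,"x":0,"y":0,"z":-3,"fingers":-1},
  {"wx":0,"wy":0,"wz":0,"x":0,"y":0,"z":-3,"fingers":-1},
  {"wx":0,"wy":0,"wz":0,"x":0,"y":0,"z":-3,"fingers":-1},
  {"wx":0,"wy":0,"wz":0,"x":0,"y":0,"z":-3,"fingers":-1},
  {"wx":0,"wy":0,"wz":0,"x":0,"y":0,"z":-3,"fingers":-1},
  {"wx":0,"wy":0,"wz":0,"x":0,"y":0,"z":-3,"fingers":-1},
  {"wx":0,"wy":0,"wz":0,"x":0,"y":0,"z":-3,"fingers":-1},
  {"wx":0,"wy":0,"wz":0,"x":0,"y":0,"z":-3,"fingers":-1},
  {"wx":0,"wy":0,"wz":0,"x":0,"y":0,"z":-3,"fingers":-1},
])

```text
t: 53.2
tcp_pos: [0.6561, 0.2, 0.116]
eef_rot: [0.002, 0.476, 0.879, 0.0]
force: [-4.9, -4.1, 18.2]
opening: -0.0001
gripper_force: 9.2
```

```bash
python3 - <<'E'
from h import *
st(); b=snapshot("top")
# bar position along BX: bright bar at z .08, y' -50..50 (rectify cols)
I=rectify(b,.08,-160,120,-60,60)
print([int(v) for v in I[20:100].mean(0)[::4]])
E
```

```text
t 53.2 tcp [0.6561 0.2    0.116 ] R [[-0.547, 0.837, 0.003], [0.837, 0.547, -0.001], [-0.003, 0.002, -1.0]] F [-4.9 -4.1 18.2] op -5.5597828342139486e-05 9.22052097361302 q [ 0.229  0.735 -0.844  1.565  0.596  1.113 -0.178]
[93, 93, 92, 93, 92, 93, 93, 93, 93, 93, 92, 93, 93, 92, 93, 92, 92, 92, 92, 92, 92, 92, 91, 91, 91, 91, 91, 91, 91, 90, 91, 91, 91, 91, 88, 85, 86, 90, 92, 85, 64, 60, 76, 87, 90, 148, 175, 122, 85, 66, 55, 56, 56, 56, 57, 129, 159, 112, 153, 165, 166, 166, 166, 166, 166, 166, 167, 167, 168, 168]
```

The bar is back at its closed position (24 mm against 23 mm). I lift off the button and let the drawer settle.

Request:
step_arm([
  {"wx":0,"wy":0,"wz":0,"x":0,"y":0,"z":-8,"fingers":-1},
  {"wx":0,"wy":0,"wz":0,"x":0,"y":0,"z":-30,"fingers":-1},
  {"wx":0,"wy":0,"wz":0,"x":0,"y":0,"z":-70,"fingers":-1},
  {"wx":0,"wy":0,"wz":0,"x":0,"y":0,"z":-110,"fingers":-1},
  {"wx":0,"wy":0,"wz":0,"x":0,"y":-40,"z":-130,"fingers":-1},
  {"wx":0,"wy":0,"wz":0,"x":0,"y":-80,"z":-130,"fingers":-1},
  {"wx":0,"wy":0,"wz":0,"x":0,"y":-120,"z":-130,"fingers":-1},
  {"wx":0,"wy":0,"wz":0,"x":0,"y":-160,"z":-130,"fingers":-1},
  {"wx":0,"wy":0,"wz":0,"x":0,"y":-160,"z":-130,"fingers":-1},
  {"wx":0,"wy":0,"wz":0,"x":0,"y":-160,"z":-130,"fingers":-1},
  {"wx":0,"wy":0,"wz":0,"x":0,"y":-160,"z":-130,"fingers":-1},
  {"wx":0,"wy":0,"wz":0,"x":0,"y":-160,"z":-130,"fingers":-1},
])

```text
t: 54.45
tcp_pos: [0.522, 0.1137, 0.2417]
eef_rot: [-0.0, 0.475, 0.88, 0.001]
force: [-0.6, 0.6, 0.8]
opening: 0.0001
gripper_force: 0.0
```

Request:
step_arm([
  {"wx":0,"wy":0,"wz":0,"x":0,"y":0,"z":0,"fingers":-1},
  {"wx":0,"wy":0,"wz":0,"x":0,"y":0,"z":0,"fingers":-1},
  {"wx":0,"wy":0,"wz":0,"x":0,"y":0,"z":0,"fingers":-1},
  {"wx":0,"wy":0,"wz":0,"x":0,"y":0,"z":0,"fingers":-1},
  {"wx":0,"wy":0,"wz":0,"x":0,"y":0,"z":0,"fingers":-1},
  {"wx":0,"wy":0,"wz":0,"x":0,"y":0,"z":0,"fingers":-1},
  {"wx":0,"wy":0,"wz":0,"x":0,"y":0,"z":0,"fingers":-1},
  {"wx":0,"wy":0,"wz":0,"x":0,"y":0,"z":0,"fingers":-1},
  {"wx":0,"wy":0,"wz":0,"x":0,"y":0,"z":0,"fingers":-1},
  {"wx":0,"wy":0,"wz":0,"x":0,"y":0,"z":0,"fingers":-1},
])

```text
t: 55.45
tcp_pos: [0.521, 0.1123, 0.2413]
eef_rot: [0.0, 0.476, 0.88, 0.0]
force: [-0.7, -0.2, -0.2]
opening: -0.0001
gripper_force: 0.0
```

```bash
python3 - <<'E'
from h import *
st(); b=snapshot("top"); w=snapshot("wrist")
prev=cv2.imread("pics/t0.png"); prev=cv2.resize(prev,(560,420),interpolation=cv2.INTER_AREA)
d=np.abs(prev[:,:,::-1].astype(int)-b["color"]).max(2)
def diff(n,x0,y0,x1,y1): print(n,"changed px",int((d[y0:y1,x0:x1]>50).sum()),"of",(x1-x0)*(y1-y0))
for n,box in dict(cab=(80,85,200,240),bar=(160,185,215,232),rod=(243,140,340,185),mould=(290,115,328,150),bottle=(238,102,266,142),benchframes=(258,222,355,258),guard=(366,170,460,255)).items(): diff(n,*box)
handle(b)
I=rectify(b,.08,-160,120,-60,60); print([int(v) for v in I[20:100].mean(0)[160:200:2]])
E
```

```text
t 55.45 tcp [0.521  0.1123 0.2413] R [[-0.547, 0.837, 0.0], [0.837, 0.547, 0.0], [-0.0, 0.0, -1.0]] F [-0.7 -0.2 -0.2] op -5.2379230766058146e-05 0.0 q [ 0.617  0.323 -1.051  1.839  0.306  1.156  0.041]
cab changed px 17 of 18600
bar changed px 51 of 2585
rod changed px 162 of 4365
mould changed px 0 of 1330
bottle changed px 0 of 1120
benchframes changed px 714 of 3492
guard changed px 179 of 7990
handle [0.6705 0.0466] ang 103.84694583597583 size [np.float64(24.5), np.float64(77.7)] [[253.0, 165.0], [278.0, 159.0], [279.0, 167.0], [255.0, 172.0]]
[62, 59, 59, 63, 74, 83, 85, 83, 88, 114, 146, 170, 173, 154, 120, 94, 83, 76, 64, 56]
```

```bash
python3 - <<'E'
from h import *
b=snapshot("top"); prev=cv2.resize(cv2.imread("pics/t0.png"),(560,420),interpolation=cv2.INTER_AREA)[:,:,::-1].copy()
q=dict(b); q["color"]=prev
for p in (q,b):
    I=rectify(p,.08,-160,120,-60,60)[20:100].mean(0)[176:196]; I=I-I.min(); print("bar x'",((I*np.arange(16,36)).sum()/I.sum()).round(2))
E
```

```text
bar x' 23.56
bar x' 23.58
```

The bar is exactly where it was at the start, so the drawer is fully home. Handing in.

```bash
python3 -c "
from rig import ticket
print(ticket.finish_job())"
```

```text
the job is handed in; nothing more can be done
None
```

The job is handed in: fallen frame hooked out, rod back in its rest, all four frames flat in their own bays when last seen (not visible once shut), and drawer fully home by camera. I viewed 15 pictures, one over the limit of 14, and checked by numbers after that.

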